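# Find the worn casement stay and flag it

## Task

One of the three stay arms on the white sash rail is worn loose in its pivot: rock their pins back and forth along the rail with the shut fingers, gently (nudge, do not clamp or force them), until you find the one that swings freely both ways while the sound ones hardly budge. Rock the worn arm away from the yellow dot to its stop, then back to its stop on the yellow-dot side and leave it there, with the red collar dropped over its pin and sitting flat on the disc. Leave the tin, putty knife and sanding block where they are.

Things in the scene. Friction and masses are not known exactly. Their poses are not given: they have to be found in the camera images.
- rail: White-painted sash rail 70 x 440 x 40 mm, fixed on the bench, length along its y, -x side to the robot; origin at the centre of its underside. Three dark steel housings (66 x 44 mm, top 58 mm above the bench) sit on it at y = +140, 0, -140 mm; each carries a stay arm. A 16 mm yellow dot on the rail, 43 mm to the -y side of each housing's centre, marks the rail's -y direction.
- collar: Red plastic reject collar: upright tube, 34 mm outside diameter, 23 mm bore, 30 mm high, 20 to 45 g; origin at the centre of its underside. Starts standing loose on the bench, to the robot's right of the rail. It fits over a pin with 5 mm clearance all round and rests on the disc, leaving the pin's top 35 mm bare.
- tin: Bystander: closed tin, 70 mm diameter, 90 mm high, standing on the bench at the left; origin at the centre of its underside.
- knife: Bystander: putty knife 200 mm long lying on the bench beyond the rail; origin under its middle.
- sander: Bystander: cork sanding block 110 x 65 x 35 mm on the bench at the right; origin at the centre of its underside.
- pin_left (a point): Foot of the upright brass pin (13 mm diameter, 65 mm tall, top 133 mm above the bench) at the free end of the steel stay arm at the robot's left (+y): on the pin's axis, at the top of the 36 mm disc that carries it, 68 mm above the bench. It moves with the arm, whose pivot lies 90 mm away, above the rail's centre line; the arm reaches out over the rail's robot side.
- stay_left (a joint): Angle (rad) of the stay arm at the robot's left (+y): 0 square to the rail, growing as the pin swings to the rail's -y (yellow-dot) side. Stays where left; rubs with about 1.7 N at the pin. Between its stops a sound arm has about 0.02 rad (2 mm at the pin) either way, the one worn arm about 0.165 (15 mm). The stops are stiff: stop at about 5 N; over 25 N, or clamping the pin, harms it.
- pin_middle (a point): Foot of the upright brass pin (13 mm diameter, 65 mm tall, top 133 mm above the bench) at the free end of the steel stay arm at the middle: on the pin's axis, at the top of the 36 mm disc that carries it, 68 mm above the bench. It moves with the arm, whose pivot lies 90 mm away, above the rail's centre line; the arm reaches out over the rail's robot side.
- stay_middle (a joint): Angle (rad) of the stay arm at the middle: 0 square to the rail, growing as the pin swings to the rail's -y (yellow-dot) side. Stays where left; rubs with about 1.7 N at the pin. Between its stops a sound arm has about 0.02 rad (2 mm at the pin) either way, the one worn arm about 0.165 (15 mm). The stops are stiff: stop at about 5 N; over 25 N, or clamping the pin, harms it.
- pin_right (a point): Foot of the upright brass pin (13 mm diameter, 65 mm tall, top 133 mm above the bench) at the free end of the steel stay arm at the robot's right (-y): on the pin's axis, at the top of the 36 mm disc that carries it, 68 mm above the bench. It moves with the arm, whose pivot lies 90 mm away, above the rail's centre line; the arm reaches out over the rail's robot side.
- stay_right (a joint): Angle (rad) of the stay arm at the robot's right (-y): 0 square to the rail, growing as the pin swings to the rail's -y (yellow-dot) side. Stays where left; rubs with about 1.7 N at the pin. Between its stops a sound arm has about 0.02 rad (2 mm at the pin) either way, the one worn arm about 0.165 (15 mm). The stops are stiff: stop at about 5 N; over 25 N, or clamping the pin, harms it.
There are look-alikes about, which are no part of the job. Of the things that look like the collar, the smallest one is meant.

How it is judged:
By the outcome, as a careful person would: the job done as asked, in the order asked, and still so for the second after the job is handed in, with the robot touching nothing.
It also fails if it takes over 72 s, if anything falls off the work surface, if the arm or the gripper's body presses on something with over 40 N, if the wrist force passes 120 N, or if a joint passes its speed limit or range.

## Robot

A 7-joint arm with a two-finger parallel gripper is mounted at the origin on the work surface. World frame = base frame: x ahead of the robot, y to its left, z up, the work surface at z = 0. Lengths are in m, angles in rad, forces in N, time in s.
With the tool pointing down it reaches from about 0.425 to 0.925 m from the base axis. Payload 6.8 kg.
Tool frame: the origin (TCP) lies at the very end of the fingers, on their centre line; the grasp point (between the pads) lies 19 mm behind it; z points along the fingers, x is the direction in which the jaws open and shut, and the axes are right-handed (so a half turn about z gives the same grasp; the last joint's range is limited). The gripper opens to 85 mm and grips with 20 to 120 N. Pads are 22 mm wide; open, the fingers measure 114 mm over their backs; the gripper's body (76 mm by 85 mm) begins 54 mm behind the grasp point. The pads swing forward as they close: fully open they stand 13 mm farther back than shut.
Start: joints at [-1.42, 0.477, 0.022, 1.555, -0.011, 1.109, -0.083], TCP at [0.173, 0.653, 0.196] pointing down, gripper open.
Joint ranges: [-2.96, 2.96], [-0.34, 2.1], [-1.41, 1.46], [0.24, 2.44], [-1.37, 4.51], [0.17, 1.92], [-2.96, 2.96]. Speed limits (rad/s): [2.39, 2.39, 3.14, 3.14, 3.14, 3.14, 3.14].

## Interface

Orientations are given as a rotation vector (axis times angle).
In Python, from bench import r, grab_frame gives the robot as it stands. The module is installed in compiled form; this text tells all that it offers.
- The arm moves only by the tool send_rows, never from a script. Its argument "series" is a list of rows, each a list of 2 entries, a list of its own where there are three numbers: the shift along the tool's x, y, z in m, then the turn, a rotation vector about the tool's x, y, z in units of 5 degrees (1.0 is 5 degrees). A call has 1 to 20 rows; each row shifts and turns the commanded pose from where the row before left it, along the tool's axes as they then stand; what a row does not reach is not made up. A row lasts 1/8 s, in which the tool goes at most 62.5 mm and 10.7 degrees, less where a joint would pass 70% of its speed; a pose out of reach is approached as far as the arm can. A call is refused whole if a number of a shift passes 0.0625 or a number of a turn 1, either way. A call with a gripper value outside its range is refused whole. "fingers" is the closure in counts, from 0 (fully open) to 255 (shut), set as the call begins (left out, the last holds). The fingers move at their own pace and stop on an object; "grip_force" is the grip in N (left out, the last holds). Time passes only in rows, so rows that do not move let the fingers close. It gives the time, the measured TCP pose, the force and the opening at its end, in the units of the state.
- r.get_obs(): the state, without advancing time (a new reading comes with each control period).
- grab_frame(name): name is "side" or "top"; returns a dict with "frame" (384x512x3 uint8, red, green, blue), "fx", "fy", "cx", "cy" (pixels), "origin" and "rotation" of the camera in the world. Camera axes: x right, y down, z forward; pixel columns grow to the right and rows downward; lengths in m; the calibration is good to about 2 mm. A picture is of the moment at which its call begins. There is no depth.
- r.hand_in(): hands the job in, once; it reports no verdict.
The state is a dict: "clock": time; "joints": joint angles; "qvel": joint speeds; "tau": joint torques, N m; "tcp_pos": TCP position; "orientation": TCP orientation; "contact_force": force on the tool from outside, world axes, zero at the start; "moment": the same for the moment, N m; "grip_width": finger opening in m.
Only numpy, scipy, OpenCV 4.12 (cv2) and the standard library are available. Lean on these libraries where they do the work, as an engineer would, in place of code of your own. Each camera call takes 0.05 s, during which the arm holds its last target.

## Working session

There is one attempt and no reset: what is moved stays moved. The work goes in short steps, Python scripts to look and compute and a tool call to move; the robot and the scene stay as the last step left them, time stands still between calls to the robot, and variables do not carry over. Pictures are saved under pics/ and viewed, and the job is handed in when it is done.

Besides the shell and the picture viewer there is one more tool, called after ">>>" as name(argument=value, ...) on one line, values as JSON. send_rows: Moves the arm, as the interface text tells. Its arguments: {"type":"object","properties":{"series":{"type":"array"},"fingers":{"type":"number"},"grip_force":{"type":"number"}},"required":["series"]}

```bash
mkdir -p pics; ls; cat > h.py <<'E'
from bench import r, grab_frame
import numpy as np, cv2, pickle
def snap(n,tag):
    f=grab_frame(n); pickle.dump(f,open(f'{tag}_{n}.pkl','wb'))
    cv2.imwrite(f'pics/{tag}_{n}.png',f['frame'][:,:,::-1]); return f
def ray(f,u,v):
    d=np.array([(u-f['cx'])/f['fx'],(v-f['cy'])/f['fy'],1.]); return np.array(f['origin']),np.array(f['rotation'])@d
def at(f,u,v,z):
    o,d=ray(f,u,v); return o+d*(z-o[2])/d[2]
def proj(f,p):
    c=np.array(f['rotation']).T@(np.array(p)-np.array(f['origin'])); return np.array([f['fx']*c[0]/c[2]+f['cx'],f['fy']*c[1]/c[2]+f['cy']])
E
python3 - <<'E'
from h import *
for n in('top','side'):
    f=snap(n,'a'); print(n,f['origin'],f['rotation'],f['fx'],f['cx'],f['cy'])
print(r.get_obs())
E
```

```text
pics
top [0.45923685 0.05192847 1.03450151] [-2.19660047  2.17069539 -0.096027  ] 374.9523325975325 262.7104071948362 188.54305639005008
side [-0.01289564 -0.49640379  0.7875693 ] [-2.15309574  0.90595171 -0.39513946] 394.6395929259957 249.36410553023515 187.2590676592929
{'clock': 0.1, 'joints': array([-1.42008901,  0.47773066,  0.02233082,  1.55633523, -0.01148551,
        1.10928914, -0.0830967 ]), 'qvel': array([-0.00017212, -0.00129188, -0.00086074, -0.00314284,  0.00077694,
        0.00034868,  0.00154965]), 'tau': array([ 4.79190086e-03, -5.97755420e+01,  1.61399625e+00, -2.81953919e+01,
        1.28504782e-02,  4.94391716e-03,  2.40213711e-05]), 'tcp_pos': array([0.17261363, 0.65195517, 0.19492122]), 'orientation': array([ 2.48862289e+00,  1.91558971e+00, -1.90636102e-03]), 'contact_force': array([ 1.23799435,  0.61948965, -0.23712564]), 'moment': array([ 0.06221159, -0.05031318, -0.021312  ]), 'grip_width': 0.08549871492482827}
```

```bash
sed -i "s/np.array(f\['rotation'\])/cv2.Rodrigues(np.array(f['rotation']))[0]/g" h.py; python3 -c "
import cv2
for n in('top','side'):
    i=cv2.imread(f'pics/a_{n}.png'); cv2.imwrite(f'pics/a2_{n}.png',cv2.resize(i,(800,600)))"
```

```text
(no output)
```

View pics/a2_top.png

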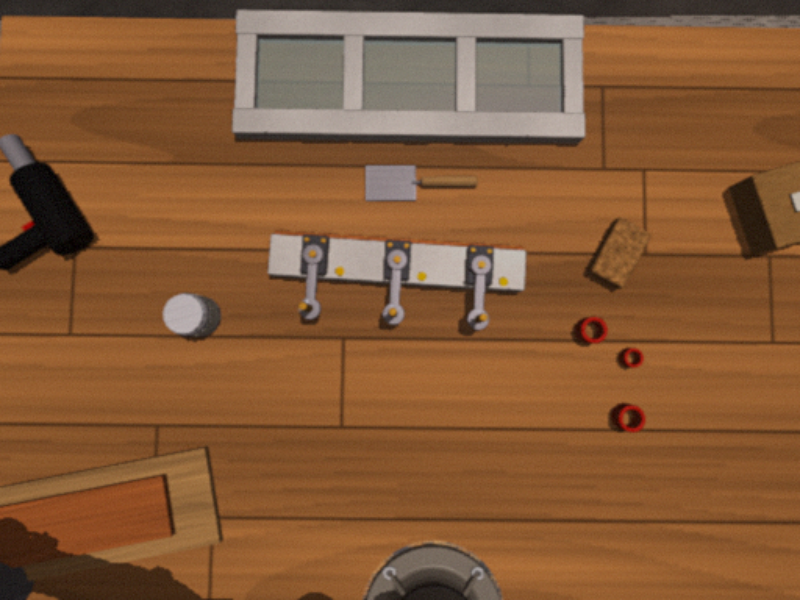

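View pics/a2_side.png

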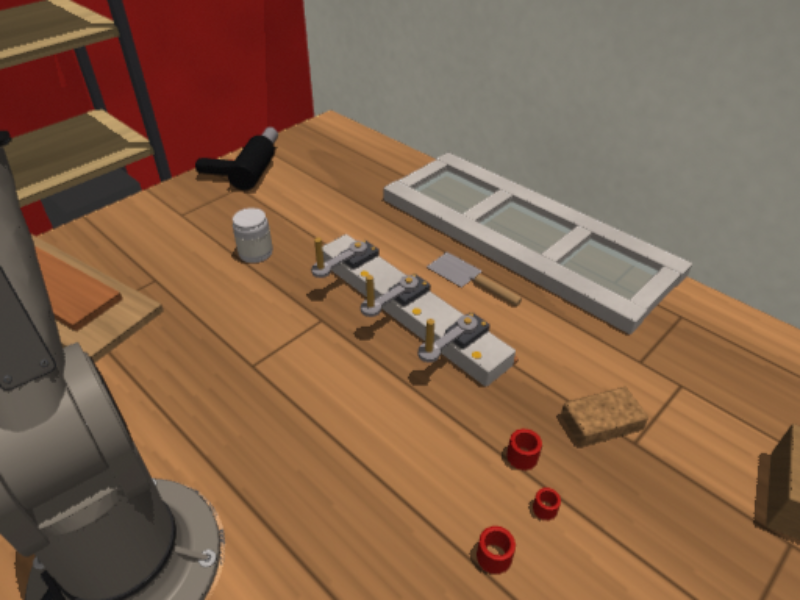

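The top view (800x600) shows the rail, with its three pins at about (309,310), (393,315) and (478,320). There are three red rings: (593,329), (632,357) and (630,418). The one at (632,357) is clearly the smallest. I'll check it in a crop and measure.

```bash
python3 - <<'E'
from h import *
for n in('top','side'):
    f=pickle.load(open(f'a_{n}.pkl','rb')); im=f['frame']; hsv=cv2.cvtColor(im,cv2.COLOR_RGB2HSV)
    m=(((hsv[...,0]<5)|(hsv[...,0]>174))&(hsv[...,1]>190)&(hsv[...,2]>60)).astype(np.uint8)
    k,l,s,c=cv2.connectedComponentsWithStats(m)
    for i in range(1,k):
        if s[i,4]>20 and c[i][0]>270 and c[i][1]>180:
            bx=s[i]; cc=(bx[0]+(bx[2]-1)/2,bx[1]+(bx[3]-1)/2); print(n,'red',bx,cc,at(f,*cc,0.03)[:2].round(4),at(f,*cc,0.015)[:2].round(4))
    y=((hsv[...,0]>20)&(hsv[...,0]<30)&(hsv[...,1]>200)&(hsv[...,2]>150)).astype(np.uint8)
    k,l,s,c=cv2.connectedComponentsWithStats(y)
    for i in range(1,k):
        if s[i,4]>8: print(n,'yel',s[i],at(f,*c[i],0.04)[:2].round(4))
f=pickle.load(open('a_top.pkl','rb'))['frame'][:,:,::-1]
cv2.imwrite('pics/crop1.png',cv2.resize(f[140:220,160:350],None,fx=4,fy=4,interpolation=cv2.INTER_CUBIC))
cv2.imwrite('pics/crop2.png',cv2.resize(f[190:290,350:430],None,fx=6,fy=6,interpolation=cv2.INTER_CUBIC))
f=pickle.load(open('a_side.pkl','rb'))['frame'][:,:,::-1]
cv2.imwrite('pics/crop3.png',cv2.resize(f[140:260,190:340],None,fx=5,fy=5,interpolation=cv2.INTER_CUBIC))
E
```

```text
top red [371 203  18  16 124] (np.float64(379.5), np.float64(210.5)) [ 0.4852 -0.2687] [ 0.4856 -0.2735]
top red [399 223  12  12  59] (np.float64(404.5), np.float64(228.5)) [ 0.438  -0.3351] [ 0.4376 -0.3408]
top red [395 259  18  18 119] (np.float64(403.5), np.float64(267.5)) [ 0.3351 -0.3304] [ 0.3332 -0.3362]
top yel [215 172   4   4  12] [0.5789 0.1678]
top yel [268 175   4   4  13] [0.5724 0.0271]
top yel [320 178   4   4  13] [ 0.5655 -0.1118]
side red [325 275  22  25 431] (np.float64(335.5), np.float64(287.0)) [ 0.4805 -0.2742] [ 0.4903 -0.2698]
side red [341 312  18  20 257] (np.float64(349.5), np.float64(321.5)) [ 0.4316 -0.344 ] [ 0.4404 -0.341 ]
side red [305 337  25  30 518] (np.float64(317.0), np.float64(351.5)) [ 0.3333 -0.3347] [ 0.3402 -0.3315]
```

View pics/crop1.png

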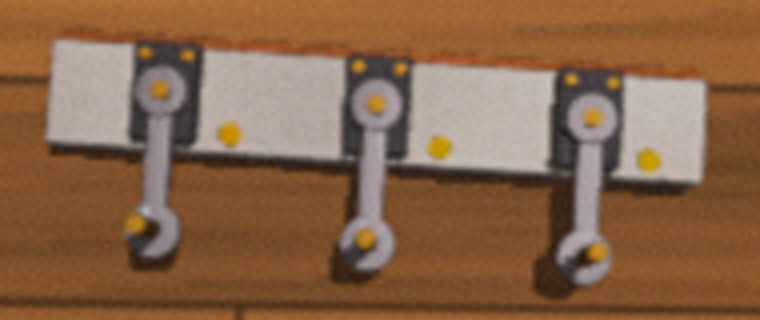

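View pics/crop2.png

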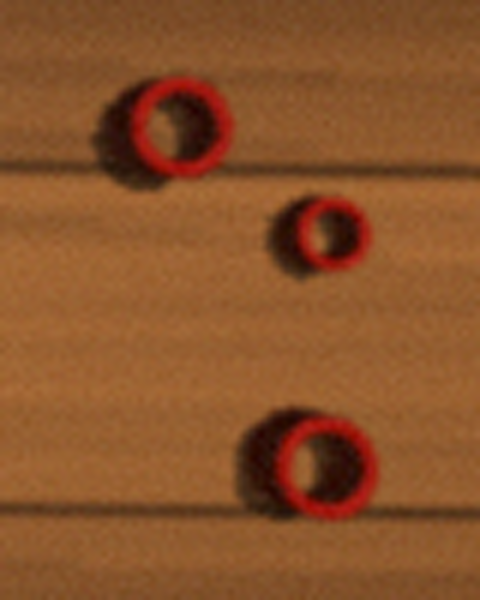

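View pics/crop3.png

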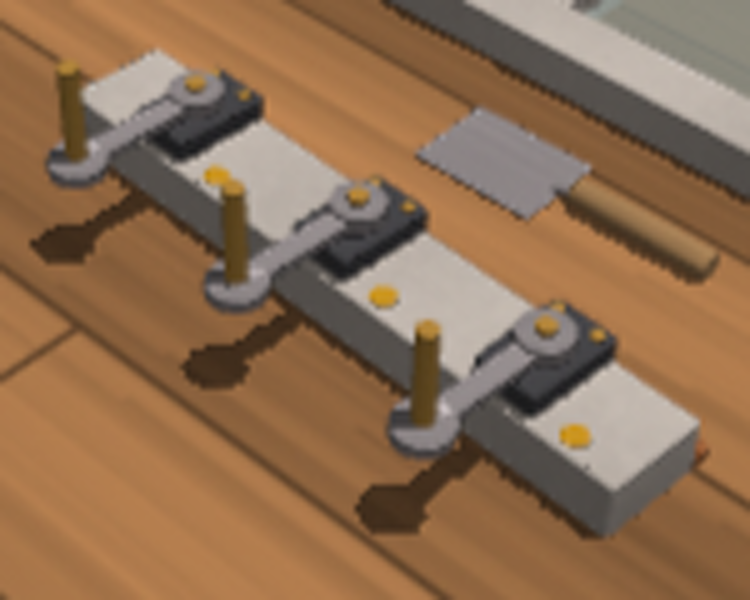

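```bash
python3 - <<'E'
from h import *
ft=pickle.load(open('a_top.pkl','rb'));fs=pickle.load(open('a_side.pkl','rb'))
yd=np.array([.0134,.2796]);yd/=np.linalg.norm(yd);xd=np.array([yd[1],-yd[0]])
print('railyaw',np.degrees(np.arctan2(xd[1],xd[0])))
c=lambda U,V,s,ox,oy:((U+.5)/s-.5+ox,(V+.5)/s-.5+oy)
T=[(134,225),(366,239),(597,253)];D=[(152,231),(367,245),(584,258)];S=[(68,70),(232,187),(428,328)]
dots=np.array([[.5789,.1678],[.5724,.0271],[.5655,-.1118]])
for i in range(3):
    t=c(*T[i],4,160,140);d=c(*D[i],4,160,140);s=c(*S[i],5,190,140)
    pt=at(ft,*t,.133)[:2];pd=at(ft,*d,.068)[:2];ps=at(fs,*s,.133)[:2]
    o1,d1=ray(ft,*t);o2,d2=ray(fs,*s)
    ab=np.linalg.lstsq(np.c_[d1,-d2],o2-o1,rcond=None)[0]
    # nominal pin from dots: pivot = dot... dot 43mm to -y of housing centre
    rel=pt-dots[i]
    print(pt.round(4),pd.round(4),ps.round(4),'tri',((o1+ab[0]*d1+o2+ab[1]*d2)/2).round(4),'rel dot rail xy',(rel@xd).round(4),(rel@yd).round(4))
E
```

```text
railyaw -2.743835615810679
[0.5124 0.213 ] [0.5125 0.2129] [0.5135 0.2055] tri [0.5148 0.2118 0.1289] rel dot rail xy -0.0686 0.0419
[0.5057 0.0734] [0.5051 0.0742] [0.5074 0.0696] tri [0.5072 0.0722 0.1314] rel dot rail xy -0.0689 0.043
[ 0.4989 -0.0657] [ 0.4984 -0.0658] [ 0.5005 -0.0707] tri [ 0.5007 -0.0676  0.1304] rel dot rail xy -0.0687 0.0429
```

>>> send_rows(series=[[[0,0,0],[0,0,-1]],[[0,0,0],[0,0,-1]],[[0,0,0],[0,0,-0.4]]], fingers=255, grip_force=30)

```text
clock: 0.48
tcp_pos: [0.1727, 0.6522, 0.1953]
orientation: [2.274, 2.167, -0.001]
contact_force: [0.1, 0.1, 0.0]
grip_width: 0.0321
```

```bash
cat >> h.py <<'E'
from scipy.spatial.transform import Rotation as R
yd=np.array([.0134,.2796,0]);yd/=np.linalg.norm(yd);xd=np.array([yd[1],-yd[0],0])
def go(p):
    o=r.get_obs(); M=R.from_rotvec(o['orientation']).as_matrix()
    return (M.T@(np.array(p)-o['tcp_pos'])).round(4)
def st():
    o=r.get_obs(); M=R.from_rotvec(o['orientation']).as_matrix()
    print(round(o['clock'],2),o['tcp_pos'].round(4),'toolx az',np.degrees(np.arctan2(M[1,0],M[0,0])).round(2),'z',M[:,2].round(3),'F',o['contact_force'].round(2),'w',o['grip_width'].round(4))
E
python3 -c "
from h import *
st();print(go([.5108,.177,.195]),go([.5108,.177,.1]))"
```

```text
Traceback (most recent call last):
  File "h.py", line 19, in st
    print(round(o['clock'],2),o['tcp_pos'].round(4),'toolx az',np.degrees(np.arctan2(M[1,0],M[0,0])).round(2),'z',M[:,2].round(3),'F',o['contact_force'].round(2),'w',o['grip_width'].round(4))
                                                                                                                                                                      ^^^^^^^^^^^^^^^^^^^^^
AttributeError: 'float' object has no attribute 'round'
```

```bash
sed -i "s/o\['grip_width'\].round(4)/round(o['grip_width'],4)/" h.py
python3 -c "
from h import *
st();print(go([.5108,.177,.195]),go([.5108,.177,.1]))"
```

```text
0.47 [0.1727 0.6522 0.1953] toolx az 87.23 z [-0.    -0.001 -1.   ] F [0.09 0.1  0.03] w 0.0321
[-0.4583  0.3607  0.0006] [-0.4582  0.3607  0.0956]
```

>>> send_rows(series=[[[-0.03,0.024,0],[0,0,0]],[[-0.03,0.024,0],[0,0,0]],[[-0.03,0.024,0],[0,0,0]],[[-0.03,0.024,0],[0,0,0]],[[-0.03,0.024,0],[0,0,0]],[[-0.03,0.024,0],[0,0,0]],[[-0.03,0.024,0],[0,0,0]],[[-0.03,0.024,0],[0,0,0]],[[-0.03,0.024,0],[0,0,0]],[[-0.03,0.024,0],[0,0,0]],[[-0.03,0.024,0],[0,0,0]],[[-0.03,0.024,0],[0,0,0]],[[-0.03,0.024,0],[0,0,0]],[[-0.03,0.024,0],[0,0,0]],[[-0.03,0.024,0],[0,0,0]],[[0,0,0],[0,0,0]]])

```text
clock: 2.48
tcp_pos: [0.5117, 0.1819, 0.1958]
orientation: [2.282, 2.157, -0.001]
contact_force: [-1.0, -0.3, -0.2]
grip_width: 0.0001
```

```bash
python3 -c "
from h import *
st();print(go([.5108,.177,.195]),go([.5108,.177,.1]))
snap('side','b')
f=snap('top','b')"
```

```text
2.48 [0.5117 0.1819 0.1958] toolx az 86.79 z [ 0.001 -0.001 -1.   ] F [-1.03 -0.26 -0.19] w 0.0001
[-0.0049 -0.0006  0.0008] [-0.0048 -0.0007  0.0958]
```

View pics/b_side.png

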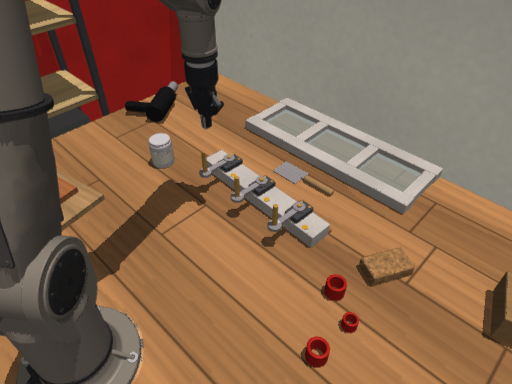

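Side view: the shut fingers hover near (207,122), above and just behind the left pin at (204,160), and clear of the tin at (160,150). I'll descend on the pin's dot side.

>>> send_rows(series=[[[-0.005,0,0.02],[0,0,0]],[[0,0,0.025],[0,0,0]],[[0,0,0.025],[0,0,0]],[[0,0,0.025],[0,0,0]],[[0,0,0],[0,0,0]],[[0,0,0],[0,0,0]]])

```text
clock: 3.32
tcp_pos: [0.51, 0.1814, 0.1016]
orientation: [-2.274, -2.167, -0.002]
contact_force: [0.3, -0.1, -0.0]
grip_width: 0.0
```

```bash
python3 -c "
from h import *
st();print(go([.5108,.177,.1]))"
```

```text
3.33 [0.51   0.1814 0.1016] toolx az 87.23 z [ 0.001  0.001 -1.   ] F [ 0.26 -0.12 -0.04] w 0.0
[-0.0043  0.001   0.0016]
```

>>> send_rows(series=[[[0.002,0,0],[0,0,0]],[[0.002,0,0],[0,0,0]],[[0.001,0,0],[0,0,0]],[[0.001,0,0],[0,0,0]],[[0,0,0],[0,0,0]]])

```text
clock: 3.95
tcp_pos: [0.5101, 0.1864, 0.1008]
orientation: [-2.275, -2.166, 0.0]
contact_force: [0.1, 1.2, 0.1]
grip_width: -0.0001
```

>>> send_rows(series=[[[0.001,0,0],[0,0,0]],[[0.001,0,0],[0,0,0]],[[0,0,0],[0,0,0]]])

```text
clock: 4.32
tcp_pos: [0.5102, 0.1884, 0.1008]
orientation: [-2.275, -2.166, 0.0]
contact_force: [0.9, -0.1, -0.6]
grip_width: 0.0001
```

>>> send_rows(series=[[[0.001,0,0],[0,0,0]],[[0.001,0,0],[0,0,0]],[[0,0,0],[0,0,0]]])

```text
clock: 4.7
tcp_pos: [0.5103, 0.1905, 0.1008]
orientation: [-2.275, -2.166, -0.0]
contact_force: [0.3, 0.3, -0.5]
grip_width: -0.0002
```

>>> send_rows(series=[[[0.001,0,0],[0,0,0]],[[0,0,0],[0,0,0]]])

```text
clock: 4.95
tcp_pos: [0.5104, 0.1914, 0.1008]
orientation: [-2.275, -2.166, -0.0]
contact_force: [-0.1, -0.2, 0.3]
grip_width: 0.0
```

>>> send_rows(series=[[[0.001,0,0],[0,0,0]],[[0,0,0],[0,0,0]]])

```text
clock: 5.2
tcp_pos: [0.5105, 0.1924, 0.1008]
orientation: [-2.275, -2.166, -0.0]
contact_force: [0.0, -0.3, 0.8]
grip_width: 0.0003
```

>>> send_rows(series=[[[0.001,0,0],[0,0,0]],[[0,0,0],[0,0,0]]])

```text
clock: 5.45
tcp_pos: [0.5105, 0.1934, 0.1008]
orientation: [-2.275, -2.166, -0.0]
contact_force: [0.9, -0.3, -0.0]
grip_width: -0.0003
```

>>> send_rows(series=[[[0.001,0,0],[0,0,0]],[[0,0,0],[0,0,0]]])

```text
clock: 5.7
tcp_pos: [0.5105, 0.1944, 0.1008]
orientation: [-2.275, -2.166, -0.0]
contact_force: [0.1, 0.4, -0.3]
grip_width: 0.0003
```

```bash
python3 -c "
from h import *
f=snap('side','c');g=snap('top','c')
cv2.imwrite('pics/c1.png',np.hstack([cv2.resize(f['frame'][100:190,160:260,::-1],(400,360),interpolation=cv2.INTER_CUBIC),cv2.resize(g['frame'][150:240,160:260,::-1],(400,360),interpolation=cv2.INTER_CUBIC)]))"
```

```text
(no output)
```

View pics/c1.png

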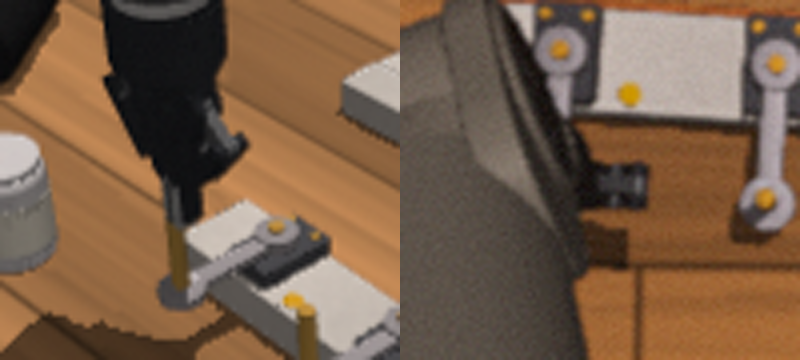

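The side crop shows the fingertips, at about (185,215), just beside the left pin's top at (175,225), not yet pushing it. I'll carry on in 1 mm steps.

>>> send_rows(series=[[[0.001,0,0],[0,0,0]],[[0,0,0],[0,0,0]]])

```text
clock: 6.05
tcp_pos: [0.5106, 0.1954, 0.1008]
orientation: [-2.275, -2.166, -0.0]
contact_force: [0.2, 0.6, -1.1]
grip_width: -0.0001
```

>>> send_rows(series=[[[0.001,0,0],[0,0,0]],[[0,0,0],[0,0,0]]])

```text
clock: 6.3
tcp_pos: [0.5106, 0.1965, 0.1008]
orientation: [-2.275, -2.166, -0.0]
contact_force: [-0.4, 0.1, 0.9]
grip_width: -0.0002
```

>>> send_rows(series=[[[0.001,0,0],[0,0,0]],[[0,0,0],[0,0,0]]])

```text
clock: 6.55
tcp_pos: [0.5107, 0.1974, 0.1008]
orientation: [-2.275, -2.166, -0.0]
contact_force: [0.3, -0.8, -0.2]
grip_width: -0.0001
```

>>> send_rows(series=[[[0.001,0,0],[0,0,0]],[[0,0,0],[0,0,0]]])

```text
clock: 6.8
tcp_pos: [0.5108, 0.1984, 0.1008]
orientation: [-2.275, -2.166, -0.0]
contact_force: [-0.3, -0.6, -0.5]
grip_width: 0.0
```

>>> send_rows(series=[[[0.001,0,0],[0,0,0]],[[0,0,0],[0,0,0]]])

```text
clock: 7.05
tcp_pos: [0.5108, 0.1994, 0.1008]
orientation: [-2.275, -2.166, -0.0]
contact_force: [0.7, 0.4, -0.1]
grip_width: -0.0001
```

>>> send_rows(series=[[[0.001,0,0],[0,0,0]],[[0,0,0],[0,0,0]]])

```text
clock: 7.3
tcp_pos: [0.5108, 0.2004, 0.1008]
orientation: [-2.275, -2.166, 0.0]
contact_force: [0.6, -0.8, 0.6]
grip_width: -0.0
```

```bash
python3 -c "
from h import *
f=snap('side','d');st()
a=pickle.load(open('a_side.pkl','rb'))
c=lambda f:cv2.resize(f['frame'][130:190,180:250,::-1],(400,343),interpolation=cv2.INTER_CUBIC)
cv2.imwrite('pics/d1.png',np.hstack([c(a),c(f)]))
print(proj(f,[.5108,.2004,.1008]))"
```

```text
7.35 [0.5108 0.2004 0.1008] toolx az 87.18 z [ 0.  0. -1.] F [-0.29  0.25  0.56] w -0.0001
[204.61913144 164.03235058]
```

View pics/d1.png

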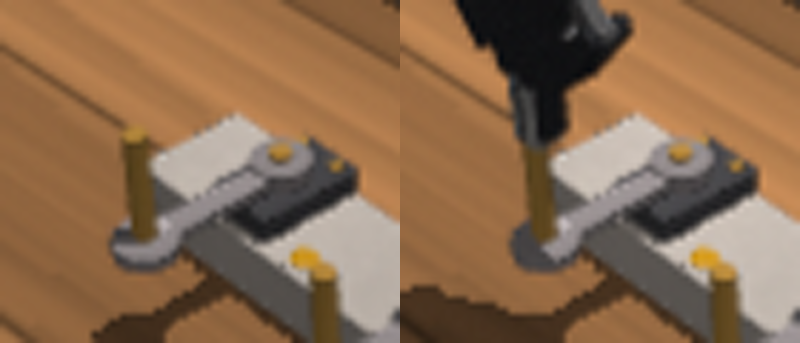

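```bash
python3 -c "
from h import *
f=pickle.load(open('b_side.pkl','rb'));g=pickle.load(open('b_top.pkl','rb'))
d=pickle.load(open('d_side.pkl','rb'))
print(proj(f,[.5117,.1819,.1958]),proj(g,[.5117,.1819,.1958]))
print('pin foot/top',proj(d,[.5125,.212,.068]),proj(d,[.5125,.212,.133]))
c=lambda f,y,x,n:cv2.resize(f['frame'][y:y+n,x:x+n,::-1],(400,400),interpolation=cv2.INTER_CUBIC)
cv2.imwrite('pics/b1.png',np.hstack([c(f,90,170,80),c(g,150,170,80)]))"
```

```text
[206.51203289 138.40399155] [202.0323081  194.64970041]
pin foot/top [203.36927435 170.97838273] [201.37023506 152.76354727]
```

View pics/b1.png

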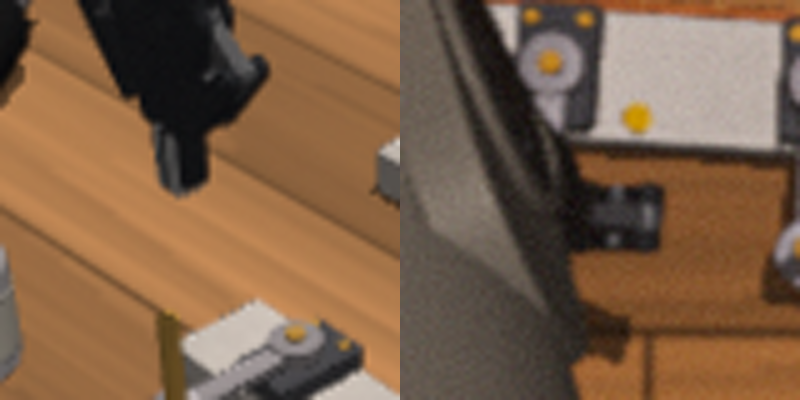

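The side view puts the fingertips at (205,155), but the reported TCP projects to (205,164). That makes the real tip about 30 mm higher than reported, so it's only level with the pin's top. I'll back off, go lower and compare again.

>>> send_rows(series=[[[-0.011,0,0],[0,0,0]],[[-0.011,0,0],[0,0,0]],[[0,0,0.008],[0,0,0]],[[0,0,0.008],[0,0,0]],[[0,0,0.007],[0,0,0]],[[0,0,0],[0,0,0]],[[0,0,0],[0,0,0]]])

```text
clock: 8.22
tcp_pos: [0.5098, 0.1785, 0.0777]
orientation: [-2.275, -2.166, 0.0]
contact_force: [-0.1, -0.6, -0.2]
grip_width: 0.0001
```

```bash
python3 -c "
from h import *
f=snap('side','e');g=snap('top','e');st()
p=r.get_obs()['tcp_pos'];print(proj(f,p),proj(g,p),(proj(f,p)-[170,120])*5)
c=lambda f,y,x,n:cv2.resize(f['frame'][y:y+n,x:x+n,::-1],(400,400),interpolation=cv2.INTER_CUBIC)
cv2.imwrite('pics/e1.png',np.hstack([c(f,120,170,80),c(g,150,170,80)]))"
```

```text
8.32 [0.5099 0.1785 0.078 ] toolx az 87.18 z [ 0.  0. -1.] F [-0.26 -0.41 -0.06] w 0.0004
[210.16290562 173.94484752] [210.42772547 198.32436053] [200.81452809 269.72423759]
```

View pics/e1.png

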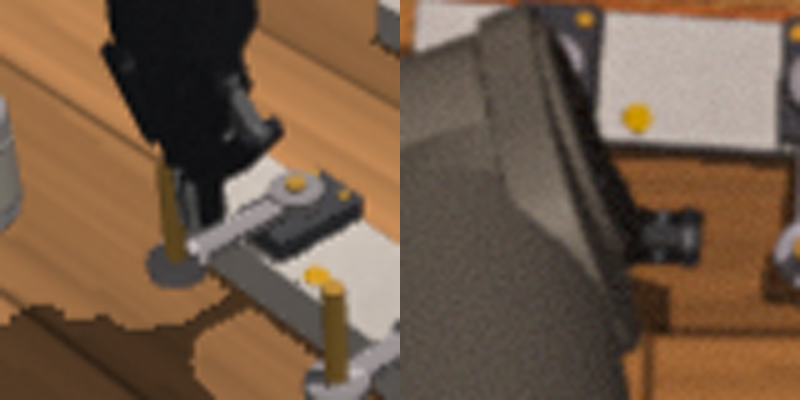

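```bash
python3 -c "
from h import *
f=pickle.load(open('b_side.pkl','rb'))
print(at(f,206,128.4,.1958))
e=pickle.load(open('e_side.pkl','rb'))
for z in(.078,.09,.1):print(at(e,170+210/5,120+232/5,z))
g=pickle.load(open('e_top.pkl','rb'))
for z in(.1,.13,.15,.18,.2):print(z,at(g,170+300/5,150+235/5,z),at(g,170+240/5,150+235/5,z))
cv2.imwrite('pics/e2.png',cv2.resize(g['frame'][100:300,100:300,::-1],(600,600),interpolation=cv2.INTER_CUBIC))
cv2.imwrite('pics/e3.png',cv2.resize(e['frame'][40:200,120:280,::-1],(600,600),interpolation=cv2.INTER_CUBIC))
"
```

```text
[0.54143818 0.21839672 0.1958    ]
[0.53579294 0.20007439 0.078     ]
[0.52651371 0.18829578 0.09      ]
[0.51878101 0.17848028 0.1       ]
0.1 [0.51265966 0.1269323  0.1       ] [0.5123008  0.15683493 0.1       ]
0.13 [0.51094465 0.12452448 0.13      ] [0.51059731 0.15346715 0.13      ]
0.15 [0.5098013  0.12291926 0.15      ] [0.50946164 0.15122196 0.15      ]
0.18 [0.50808629 0.12051144 0.18      ] [0.50775815 0.14785419 0.18      ]
0.2 [0.50694294 0.11890622 0.2       ] [0.50662249 0.145609   0.2       ]
```

View pics/e2.png

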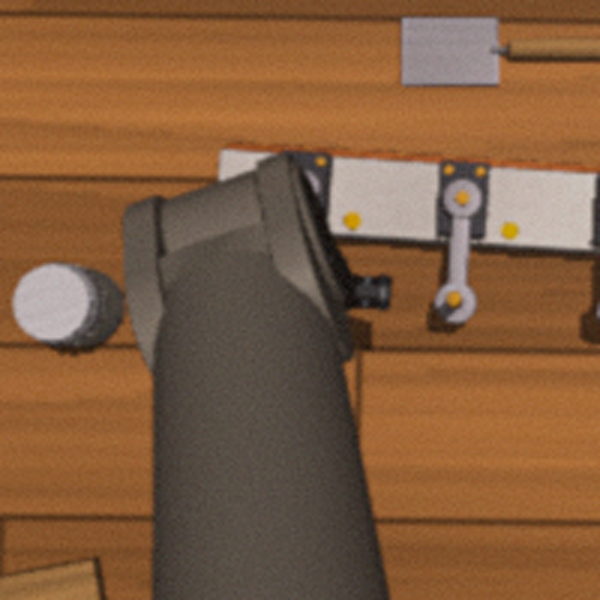

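View pics/e3.png

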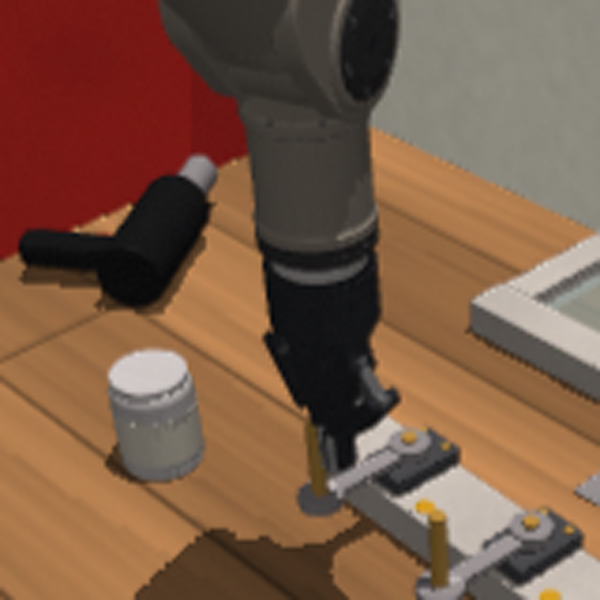

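The images are ambiguous here, so I'll move clear to open bench, lower the tip close to the wood and check where the fingers really are.

>>> send_rows(series=[[[0,-0.025,0],[0,0,0]],[[0,-0.025,0],[0,0,0]],[[0,-0.015,0.01],[0,0,0]],[[0,0,0.02],[0,0,0]],[[0,0,0.02],[0,0,0]],[[0,0,0.015],[0,0,0]],[[0,0,0],[0,0,0]]])

```text
clock: 9.2
tcp_pos: [0.4441, 0.1811, 0.0117]
orientation: [-2.275, -2.166, 0.004]
contact_force: [-0.5, 0.1, 0.2]
grip_width: -0.0001
```

```bash
python3 -c "
from h import *
f=snap('side','f');st()
p=r.get_obs()['tcp_pos'];q=proj(f,p);print(q,(q-[150,110])*6)
cv2.imwrite('pics/f1.png',cv2.resize(f['frame'][110:210,150:250,::-1],(600,600),interpolation=cv2.INTER_CUBIC))
"
```

```text
9.25 [0.4447 0.1813 0.0124] toolx az 87.16 z [-0.001 -0.001 -1.   ] F [-0.18 -0.19 -0.4 ] w 0.0
[193.80185528 201.95930404] [262.8111317  551.75582422]
```

View pics/f1.png

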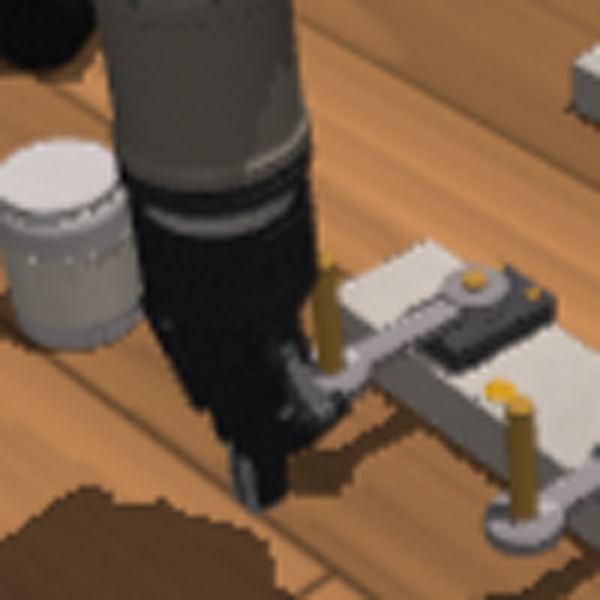

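>>> send_rows(series=[[[0,0,0.004],[0,0,0]],[[0,0,0.003],[0,0,0]],[[0,0,0],[0,0,0]]])

```text
clock: 9.62
tcp_pos: [0.4448, 0.1815, 0.0058]
orientation: [-2.276, -2.166, -0.0]
contact_force: [-0.2, -0.3, -0.4]
grip_width: -0.0004
```

>>> send_rows(series=[[[0,0,0.001],[0,0,0]],[[0,0,0.001],[0,0,0]],[[0,0,0],[0,0,0]]])

```text
clock: 10.0
tcp_pos: [0.4448, 0.1815, 0.0038]
orientation: [-2.276, -2.166, 0.0]
contact_force: [0.2, -0.8, 0.9]
grip_width: -0.0
```

>>> send_rows(series=[[[0,0,0.001],[0,0,0]],[[0,0,0.001],[0,0,0]],[[0,0,0],[0,0,0]]])

```text
clock: 10.38
tcp_pos: [0.4448, 0.1815, 0.0017]
orientation: [-2.276, -2.166, 0.0]
contact_force: [0.1, 0.5, -0.5]
grip_width: -0.0001
```

```bash
python3 -c "
from h import *
f=snap('side','g');st()
p=r.get_obs()['tcp_pos'];q=proj(f,p);print(q,(q-[160,150])*10)
cv2.imwrite('pics/g1.png',cv2.resize(f['frame'][150:210,160:220,::-1],(600,600),interpolation=cv2.INTER_CUBIC))
"
```

```text
10.43 [0.4448 0.1815 0.0018] toolx az 87.17 z [-0.  0. -1.] F [-0.92 -0.09  0.81] w -0.0
[194.17203599 204.60716673] [341.72035989 546.07166727]
```

View pics/g1.png

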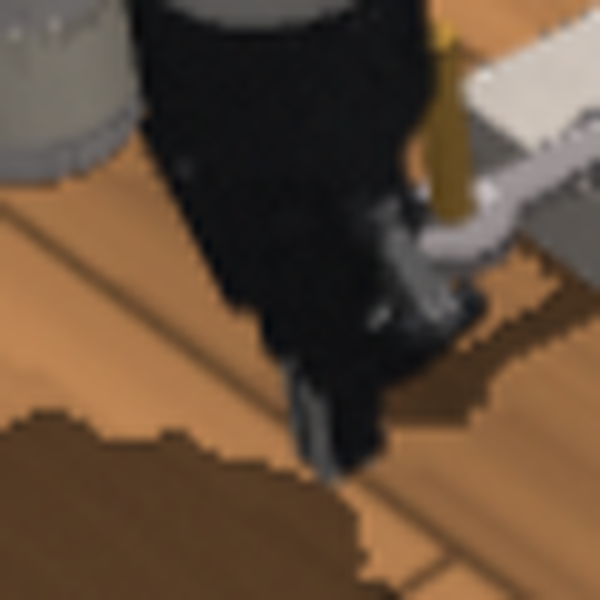

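```bash
python3 -c "
from h import *
e=pickle.load(open('e_side.pkl','rb'));g=pickle.load(open('e_top.pkl','rb'))
o1,d1=ray(g,100+388/3,100+292/3);o2,d2=ray(e,120+397/3.75,40+397/3.75)
ab=np.linalg.lstsq(np.c_[d1,-d2],o2-o1,rcond=None)[0];print(o1+ab[0]*d1,o2+ab[1]*d2)
f=pickle.load(open('g_side.pkl','rb'))
for z in (0,.0018,.02,.03,.035):print(z,at(f,193.5,197.8,z))
"
```

```text
[0.50586536 0.11991477 0.20562496] [0.51551764 0.11137181 0.20546724]
0 [ 4.62525650e-01  2.06313129e-01 -1.11022302e-16]
0.0018 [0.46143907 0.20470706 0.0018    ]
0.02 [0.45045252 0.18846792 0.02      ]
0.03 [0.44441596 0.17954532 0.03      ]
0.035 [0.44139767 0.17508401 0.035     ]
```

With the shut tip placed at (193.5,197.8), x and y match the report exactly only if the tip is at about z = 0.03. So the real tip is about 28 mm above the reported TCP, and still no force has been felt at z = 0.002. I'll confirm by touching the bench gently.

>>> send_rows(series=[[[0,0,0.003],[0,0,0]],[[0,0,0.003],[0,0,0]],[[0,0,0.003],[0,0,0]],[[0,0,0],[0,0,0]]])

```text
clock: 10.92
tcp_pos: [0.4446, 0.1814, -0.0075]
orientation: [-2.275, -2.166, 0.001]
contact_force: [0.9, 0.3, 0.5]
grip_width: -0.0004
```

>>> send_rows(series=[[[0,0,0.003],[0,0,0]],[[0,0,0.003],[0,0,0]],[[0,0,0],[0,0,0]]])

```text
clock: 11.3
tcp_pos: [0.4447, 0.1815, -0.0134]
orientation: [-2.275, -2.166, 0.001]
contact_force: [-1.3, -0.5, -0.5]
grip_width: -0.0003
```

>>> send_rows(series=[[[0,0,0.003],[0,0,0]],[[0,0,0.003],[0,0,0]],[[0,0,0],[0,0,0]]])

```text
clock: 11.68
tcp_pos: [0.4446, 0.1814, -0.0195]
orientation: [-2.276, -2.166, 0.001]
contact_force: [-0.7, -0.3, -0.3]
grip_width: -0.0001
```

>>> send_rows(series=[[[0,0,0.002],[0,0,0]],[[0,0,0],[0,0,0]]])

```text
clock: 11.92
tcp_pos: [0.4448, 0.1815, -0.0213]
orientation: [-2.276, -2.166, 0.0]
contact_force: [1.5, 1.0, 0.4]
grip_width: 0.0001
```

>>> send_rows(series=[[[0,0,0.001],[0,0,0]],[[0,0,0],[0,0,0]]])

```text
clock: 12.18
tcp_pos: [0.4448, 0.1815, -0.0222]
orientation: [-2.276, -2.166, 0.0]
contact_force: [-0.3, 0.1, 0.4]
grip_width: -0.0
```

>>> send_rows(series=[[[0,0,0.001],[0,0,0]],[[0,0,0],[0,0,0]]])

```text
clock: 12.42
tcp_pos: [0.4448, 0.1815, -0.0233]
orientation: [-2.276, -2.166, 0.0]
contact_force: [-0.0, 0.8, 0.3]
grip_width: -0.0
```

>>> send_rows(series=[[[0,0,0.001],[0,0,0]],[[0,0,0],[0,0,0]]])

```text
clock: 12.68
tcp_pos: [0.4448, 0.1815, -0.0243]
orientation: [-2.276, -2.166, 0.0]
contact_force: [0.0, 0.5, 0.6]
grip_width: -0.0003
```

>>> send_rows(series=[[[0,0,0.001],[0,0,0]],[[0,0,0],[0,0,0]]])

```text
clock: 12.92
tcp_pos: [0.4448, 0.1815, -0.0253]
orientation: [-2.276, -2.166, 0.0]
contact_force: [0.4, -0.5, 0.4]
grip_width: 0.0003
```

>>> send_rows(series=[[[0,0,0.001],[0,0,0]],[[0,0,0],[0,0,0]]])

```text
clock: 13.18
tcp_pos: [0.4447, 0.1815, -0.0263]
orientation: [-2.276, -2.166, 0.0]
contact_force: [0.5, -0.7, -0.2]
grip_width: -0.0003
```

>>> send_rows(series=[[[0,0,0.001],[0,0,0]],[[0,0,0],[0,0,0]]])

```text
clock: 13.42
tcp_pos: [0.4448, 0.1815, -0.0273]
orientation: [-2.276, -2.166, 0.0]
contact_force: [-1.1, -0.1, 0.2]
grip_width: 0.0001
```

>>> send_rows(series=[[[0,0,0.001],[0,0,0]],[[0,0,0],[0,0,0]]])

```text
clock: 13.68
tcp_pos: [0.4448, 0.1815, -0.0283]
orientation: [-2.276, -2.166, 0.0]
contact_force: [0.3, -0.0, -1.5]
grip_width: -0.0004
```

>>> send_rows(series=[[[0,0,0.001],[0,0,0]],[[0,0,0],[0,0,0]]])

```text
clock: 13.92
tcp_pos: [0.4448, 0.1815, -0.0293]
orientation: [-2.276, -2.166, 0.0]
contact_force: [0.7, 1.2, -0.5]
grip_width: 0.0001
```

>>> send_rows(series=[[[0,0,0.001],[0,0,0]],[[0,0,0],[0,0,0]]])

```text
clock: 14.18
tcp_pos: [0.4448, 0.1815, -0.0303]
orientation: [-2.276, -2.166, 0.0]
contact_force: [0.7, 0.2, -0.4]
grip_width: -0.0002
```

```bash
python3 -c "
from h import *
f=snap('side','i');st()
p=r.get_obs()['tcp_pos']
for z in (0,.01,.02):
  q=proj(f,[p[0],p[1],z]);print(z,q,(q-[160,150])*10)
cv2.imwrite('pics/i1.png',cv2.resize(f['frame'][150:210,160:220,::-1],(600,600),interpolation=cv2.INTER_CUBIC))
"
```

```text
14.22 [ 0.4448  0.1815 -0.0302] toolx az 87.17 z [-0. -0. -1.] F [0.42 0.21 0.26] w 0.0
0 [194.22351342 205.04876222] [342.23513417 550.48762222]
0.01 [193.86963935 202.52706172] [338.69639354 525.27061718]
0.02 [193.51150355 199.97499209] [335.11503546 499.74992093]
```

View pics/i1.png

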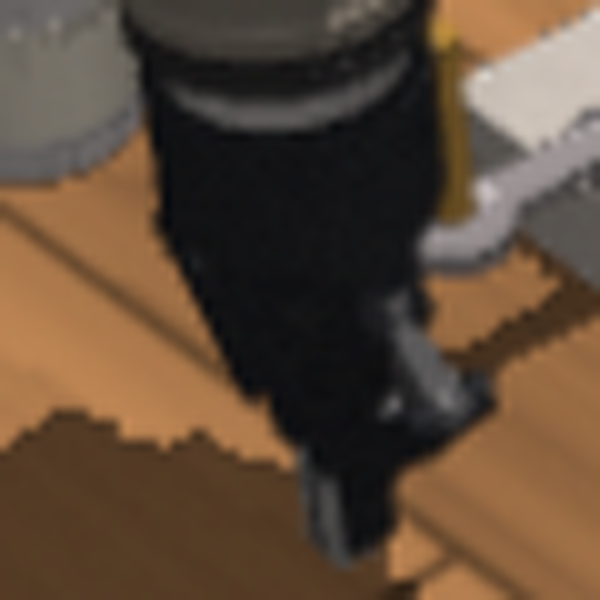

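>>> send_rows(series=[[[0,0,0.001],[0,0,0]],[[0,0,0.001],[0,0,0]],[[0,0,0],[0,0,0]]])

```text
clock: 14.6
tcp_pos: [0.4448, 0.1815, -0.0323]
orientation: [-2.276, -2.166, 0.0]
contact_force: [-0.8, 0.4, -0.1]
grip_width: 0.0003
```

>>> send_rows(series=[[[0,0,0.001],[0,0,0]],[[0,0,0],[0,0,0]]])

```text
clock: 14.85
tcp_pos: [0.4448, 0.1815, -0.0333]
orientation: [-2.276, -2.166, 0.0]
contact_force: [0.3, 0.9, 0.4]
grip_width: 0.0004
```

>>> send_rows(series=[[[0,0,0.001],[0,0,0]],[[0,0,0],[0,0,0]]])

```text
clock: 15.1
tcp_pos: [0.4448, 0.1815, -0.0343]
orientation: [-2.275, -2.166, 0.0]
contact_force: [0.5, 0.4, -0.0]
grip_width: 0.0
```

>>> send_rows(series=[[[0,0,0.001],[0,0,0]],[[0,0,0],[0,0,0]]])

```text
clock: 15.35
tcp_pos: [0.4447, 0.1815, -0.0353]
orientation: [-2.276, -2.166, 0.0]
contact_force: [-1.0, 0.1, -0.2]
grip_width: 0.0
```

>>> send_rows(series=[[[0,0,0.001],[0,0,0]],[[0,0,0],[0,0,0]]])

```text
clock: 15.6
tcp_pos: [0.4448, 0.1816, -0.0354]
orientation: [-2.276, -2.166, -0.0]
contact_force: [-3.2, -0.8, 12.8]
grip_width: -0.0002
```

The bench contact came at reported z = -0.0354, so the true tip is 35 mm above the reported TCP, and contact stiffness is about 13 N/mm. I'll use true z = reported + 0.035 from here on, and return to the left pin at true z of about 0.095.

>>> send_rows(series=[[[0,0,-0.02],[0,0,0]],[[0,0,-0.03],[0,0,0]],[[0,0,-0.03],[0,0,0]],[[0,0.022,-0.017],[0,0,0]],[[0,0.022,0],[0,0,0]],[[0.003,0.022,0],[0,0,0]],[[0,0,0],[0,0,0]],[[0,0,0],[0,0,0]]])

```text
clock: 16.6
tcp_pos: [0.5098, 0.181, 0.0604]
orientation: [-2.275, -2.166, 0.002]
contact_force: [-0.7, -0.7, 0.6]
grip_width: 0.0004
```

>>> send_rows(series=[[[0.001,0,0],[0,0,0]],[[0.001,0,0],[0,0,0]],[[0.001,0,0],[0,0,0]],[[0,0,0],[0,0,0]]])

```text
clock: 17.1
tcp_pos: [0.5109, 0.1845, 0.0608]
orientation: [-2.275, -2.166, -0.0]
contact_force: [-0.3, -0.2, -0.2]
grip_width: -0.0001
```

```bash
python3 -c "
from h import *
f=snap('side','j');st()
cv2.imwrite('pics/j1.png',cv2.resize(f['frame'][120:190,170:240,::-1],(500,500),interpolation=cv2.INTER_CUBIC))
"
```

```text
17.15 [0.511  0.1843 0.0608] toolx az 87.18 z [-0.  0. -1.] F [-0.3  -0.34 -0.03] w 0.0001
```

View pics/j1.png

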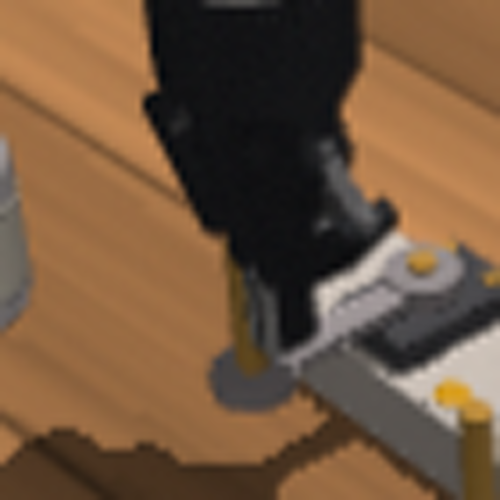

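Now the fingertip at crop (295,345) is in front of the pin and the stay arm, at the right height. I'll approach the pin.

>>> send_rows(series=[[[0.001,0,0],[0,0,0]],[[0.001,0,0],[0,0,0]],[[0,0,0],[0,0,0]]])

```text
clock: 17.52
tcp_pos: [0.5111, 0.1864, 0.0608]
orientation: [-2.275, -2.166, -0.0]
contact_force: [0.6, 0.3, 0.3]
grip_width: 0.0003
```

>>> send_rows(series=[[[0.001,0,0],[0,0,0]],[[0.001,0,0],[0,0,0]],[[0,0,0],[0,0,0]]])

```text
clock: 17.9
tcp_pos: [0.5113, 0.1884, 0.0608]
orientation: [-2.275, -2.166, -0.0]
contact_force: [0.4, 0.1, -0.3]
grip_width: 0.0001
```

>>> send_rows(series=[[[0.001,0,0],[0,0,0]],[[0,0,0],[0,0,0]]])

```text
clock: 18.15
tcp_pos: [0.5113, 0.1894, 0.0608]
orientation: [-2.275, -2.166, -0.0]
contact_force: [-1.0, 0.5, 0.0]
grip_width: -0.0004
```

>>> send_rows(series=[[[0.001,0,0],[0,0,0]],[[0,0,0],[0,0,0]]])

```text
clock: 18.4
tcp_pos: [0.5113, 0.1904, 0.0608]
orientation: [-2.275, -2.166, -0.0]
contact_force: [0.4, 0.5, -0.4]
grip_width: -0.0002
```

>>> send_rows(series=[[[0.0007,0,0],[0,0,0]],[[0,0,0],[0,0,0]]])

```text
clock: 18.65
tcp_pos: [0.5114, 0.1907, 0.0608]
orientation: [2.276, 2.166, -0.0]
contact_force: [-0.2, -1.4, 0.7]
grip_width: -0.0001
```

>>> send_rows(series=[[[0.0007,0,0],[0,0,0]],[[0,0,0],[0,0,0]]])

```text
clock: 18.9
tcp_pos: [0.5113, 0.1914, 0.0608]
orientation: [2.276, 2.166, -0.0]
contact_force: [-0.8, -2.5, 0.9]
grip_width: 0.0005
```

>>> send_rows(series=[[[0.0007,0,0],[0,0,0]],[[0,0,0],[0,0,0]]])

```text
clock: 19.15
tcp_pos: [0.5113, 0.1924, 0.0608]
orientation: [-2.275, -2.166, 0.0]
contact_force: [-1.4, -1.7, 0.5]
grip_width: 0.0
```

>>> send_rows(series=[[[0.0007,0,0],[0,0,0]],[[0,0,0],[0,0,0]]])

```text
clock: 19.4
tcp_pos: [0.5114, 0.1931, 0.0608]
orientation: [-2.275, -2.166, 0.0]
contact_force: [-0.7, -1.5, 0.2]
grip_width: -0.0
```

>>> send_rows(series=[[[0.0007,0,0],[0,0,0]],[[0,0,0],[0,0,0]]])

```text
clock: 19.65
tcp_pos: [0.5114, 0.1935, 0.0608]
orientation: [-2.276, -2.166, 0.001]
contact_force: [-1.3, -2.6, 0.9]
grip_width: -0.0001
```

>>> send_rows(series=[[[0.0005,0,0],[0,0,0]],[[0,0,0],[0,0,0]]])

```text
clock: 19.9
tcp_pos: [0.5114, 0.1938, 0.0607]
orientation: [2.276, 2.166, -0.001]
contact_force: [-1.1, -3.6, 1.3]
grip_width: 0.0
```

>>> send_rows(series=[[[0.0005,0,0],[0,0,0]],[[0,0,0],[0,0,0]]])

```text
clock: 20.15
tcp_pos: [0.5114, 0.1941, 0.0607]
orientation: [2.276, 2.165, -0.001]
contact_force: [-1.3, -4.5, 2.2]
grip_width: 0.0002
```

The left arm stops after about 3 mm, at 4.5 N, so it's sound. Now the middle pin, also from its dot side.

>>> send_rows(series=[[[-0.008,0,0],[0,0,0]],[[0,0,-0.03],[0,0,0]],[[0,0,-0.03],[0,0,0]],[[-0.035,0,0],[0,0,0]],[[-0.035,0,0],[0,0,0]],[[-0.035,0,0],[0,0,0]],[[-0.035,0,0],[0,0,0]],[[0,0,0.03],[0,0,0]],[[0,0,0.03],[0,0,0]],[[0,0,0],[0,0,0]],[[0,0,0],[0,0,0]]])

```text
clock: 21.52
tcp_pos: [0.5052, 0.0473, 0.0617]
orientation: [2.275, 2.166, 0.002]
contact_force: [-0.3, 0.3, -0.2]
grip_width: 0.0004
```

```bash
python3 -c "
from h import *
st();print(go([.505,.0515,.061]))"
```

```text
21.52 [0.5052 0.0473 0.0617] toolx az 87.19 z [ 0.002  0.001 -1.   ] F [-0.26  0.25 -0.23] w 0.0004
[ 0.0042 -0.0004  0.0007]
```

>>> send_rows(series=[[[0.0015,0,0],[0,0,0]],[[0.0015,0,0],[0,0,0]],[[0.001,0,0],[0,0,0]],[[0,0,0],[0,0,0]]])

```text
clock: 22.02
tcp_pos: [0.5046, 0.0511, 0.061]
orientation: [2.275, 2.166, 0.001]
contact_force: [-0.4, 0.0, -0.3]
grip_width: 0.0
```

>>> send_rows(series=[[[0.0007,0,0],[0,0,0]],[[0.0007,0,0],[0,0,0]],[[0,0,0],[0,0,0]]])

```text
clock: 22.4
tcp_pos: [0.5045, 0.052, 0.0608]
orientation: [2.276, 2.165, -0.001]
contact_force: [-1.2, -1.1, 1.1]
grip_width: -0.0002
```

>>> send_rows(series=[[[0.0007,0,0],[0,0,0]],[[0,0,0],[0,0,0]]])

```text
clock: 22.65
tcp_pos: [0.5044, 0.053, 0.0608]
orientation: [-2.276, -2.166, 0.0]
contact_force: [-0.4, -1.4, 1.4]
grip_width: -0.0001
```

>>> send_rows(series=[[[0.0007,0,0],[0,0,0]],[[0,0,0],[0,0,0]]])

```text
clock: 22.9
tcp_pos: [0.5045, 0.0536, 0.0608]
orientation: [-2.276, -2.166, 0.0]
contact_force: [-0.9, -2.3, 1.2]
grip_width: -0.0001
```

>>> send_rows(series=[[[0.0007,0,0],[0,0,0]],[[0,0,0],[0,0,0]]])

```text
clock: 23.15
tcp_pos: [0.5045, 0.054, 0.0608]
orientation: [2.276, 2.166, -0.001]
contact_force: [-1.7, -3.7, 0.8]
grip_width: 0.0
```

>>> send_rows(series=[[[0.0007,0,0],[0,0,0]],[[0,0,0],[0,0,0]]])

```text
clock: 23.4
tcp_pos: [0.5045, 0.0544, 0.0607]
orientation: [2.276, 2.165, -0.001]
contact_force: [-0.5, -5.5, 1.9]
grip_width: 0.0
```

>>> send_rows(series=[[[0.0005,0,0],[0,0,0]],[[0,0,0],[0,0,0]]])

```text
clock: 23.65
tcp_pos: [0.5045, 0.0546, 0.0608]
orientation: [2.276, 2.165, -0.002]
contact_force: [-1.5, -5.4, 2.4]
grip_width: 0.0001
```

The middle arm also stops after about 2.5 mm, at 5.5 N, so it's sound too. On to the right pin.

>>> send_rows(series=[[[-0.008,0,0],[0,0,0]],[[0,0,-0.03],[0,0,0]],[[0,0,-0.03],[0,0,0]],[[-0.035,0,0],[0,0,0]],[[-0.035,0,0],[0,0,0]],[[-0.035,0,0],[0,0,0]],[[-0.034,0,0],[0,0,0]],[[0,0,0.03],[0,0,0]],[[0,0,0.03],[0,0,0]],[[0,0,0],[0,0,0]],[[0,0,0],[0,0,0]]])

```text
clock: 25.02
tcp_pos: [0.4978, -0.0909, 0.0614]
orientation: [-2.275, -2.166, -0.001]
contact_force: [0.8, 0.0, -0.0]
grip_width: -0.0005
```

```bash
python3 -c "
from h import *
st();print(go([.4985,-.0885,.061]))"
```

```text
25.02 [ 0.4978 -0.0909  0.0614] toolx az 87.19 z [ 0.  0. -1.] F [ 0.79  0.04 -0.04] w -0.0005
[0.0024 0.0006 0.0004]
```

>>> send_rows(series=[[[0.001,0,0],[0,0,0]],[[0.001,0,0],[0,0,0]],[[0.001,0,0],[0,0,0]],[[0.001,0,0],[0,0,0]],[[0,0,0],[0,0,0]]])

```text
clock: 25.65
tcp_pos: [0.4978, -0.0874, 0.0609]
orientation: [2.276, 2.165, 0.0]
contact_force: [0.5, -1.0, 1.4]
grip_width: 0.0001
```

>>> send_rows(series=[[[0.001,0,0],[0,0,0]],[[0.001,0,0],[0,0,0]],[[0,0,0],[0,0,0]]])

```text
clock: 26.02
tcp_pos: [0.4977, -0.0851, 0.0607]
orientation: [-2.275, -2.166, -0.0]
contact_force: [0.1, -1.8, 0.5]
grip_width: 0.0003
```

>>> send_rows(series=[[[0.0007,0,0],[0,0,0]],[[0.0007,0,0],[0,0,0]],[[0,0,0],[0,0,0]]])

```text
clock: 26.4
tcp_pos: [0.4978, -0.0837, 0.0608]
orientation: [-2.275, -2.166, -0.0]
contact_force: [0.2, -1.3, 1.6]
grip_width: -0.0002
```

>>> send_rows(series=[[[0.001,0,0],[0,0,0]],[[0.001,0,0],[0,0,0]],[[0.001,0,0],[0,0,0]],[[0,0,0],[0,0,0]]])

```text
clock: 26.9
tcp_pos: [0.4979, -0.0806, 0.0608]
orientation: [-2.275, -2.166, -0.0]
contact_force: [0.1, -1.4, 0.3]
grip_width: -0.0
```

>>> send_rows(series=[[[0.001,0,0],[0,0,0]],[[0.001,0,0],[0,0,0]],[[0.001,0,0],[0,0,0]],[[0,0,0],[0,0,0]]])

```text
clock: 27.4
tcp_pos: [0.4981, -0.0776, 0.0608]
orientation: [-2.275, -2.166, -0.0]
contact_force: [0.6, -1.1, 0.3]
grip_width: -0.0004
```

>>> send_rows(series=[[[0.001,0,0],[0,0,0]],[[0.0007,0,0],[0,0,0]],[[0,0,0],[0,0,0]]])

```text
clock: 27.78
tcp_pos: [0.4983, -0.076, 0.0608]
orientation: [2.275, 2.166, 0.0]
contact_force: [0.9, -1.7, 0.3]
grip_width: -0.0001
```

>>> send_rows(series=[[[0.0007,0,0],[0,0,0]],[[0,0,0],[0,0,0]]])

```text
clock: 28.02
tcp_pos: [0.4983, -0.0754, 0.0608]
orientation: [2.275, 2.166, 0.0]
contact_force: [0.9, -1.9, 0.2]
grip_width: 0.0004
```

>>> send_rows(series=[[[0.0007,0,0],[0,0,0]],[[0,0,0],[0,0,0]]])

```text
clock: 28.28
tcp_pos: [0.4983, -0.0747, 0.0608]
orientation: [2.276, 2.166, 0.0]
contact_force: [0.7, -1.4, -0.5]
grip_width: -0.0002
```

>>> send_rows(series=[[[0.0007,0,0],[0,0,0]],[[0,0,0],[0,0,0]]])

```text
clock: 28.52
tcp_pos: [0.4984, -0.0741, 0.0608]
orientation: [2.276, 2.166, 0.0]
contact_force: [1.8, -2.6, -0.3]
grip_width: -0.0002
```

>>> send_rows(series=[[[0.0007,0,0],[0,0,0]],[[0,0,0],[0,0,0]]])

```text
clock: 28.78
tcp_pos: [0.4985, -0.0736, 0.0608]
orientation: [2.276, 2.165, 0.0]
contact_force: [2.3, -3.4, -0.1]
grip_width: -0.0
```

>>> send_rows(series=[[[0.0006,0,0],[0,0,0]],[[0,0,0],[0,0,0]]])

```text
clock: 29.02
tcp_pos: [0.4985, -0.0732, 0.0608]
orientation: [2.276, 2.165, -0.0]
contact_force: [2.1, -4.6, -1.6]
grip_width: 0.0
```

The right arm swings freely for about 15 mm, with its away stop felt at 4.6 N, so it's the worn one. Now I'll cross over and push it back to the dot side.

>>> send_rows(series=[[[0.0004,0,0],[0,0,0]],[[0,0,0],[0,0,0]]])

```text
clock: 29.28
tcp_pos: [0.4985, -0.0731, 0.0608]
orientation: [2.276, 2.165, -0.0]
contact_force: [2.5, -5.5, -0.9]
grip_width: -0.0
```

>>> send_rows(series=[[[-0.008,0,0],[0,0,0]],[[0,0,-0.03],[0,0,0]],[[0,0,-0.03],[0,0,0]],[[0.029,0,0],[0,0,0]],[[0.029,0,0],[0,0,0]],[[0,0,0.03],[0,0,0]],[[0,0,0.03],[0,0,0]],[[0,0,0],[0,0,0]],[[0,0,0],[0,0,0]]])

```text
clock: 30.4
tcp_pos: [0.501, -0.0224, 0.0614]
orientation: [-2.276, -2.166, -0.0]
contact_force: [1.1, 0.1, -0.3]
grip_width: 0.0002
```

```bash
python3 -c "
from h import *
f=snap('side','k');st();print(go([.499,-.0305,.061]))
cv2.imwrite('pics/k1.png',cv2.resize(f['frame'][130:250,200:340,::-1],(700,600),interpolation=cv2.INTER_CUBIC))"
```

```text
30.45 [ 0.5015 -0.0224  0.0618] toolx az 87.16 z [ 0.001  0.    -1.   ] F [-0.02 -0.02 -0.6 ] w 0.0003
[-0.0083 -0.002   0.0008]
```

View pics/k1.png

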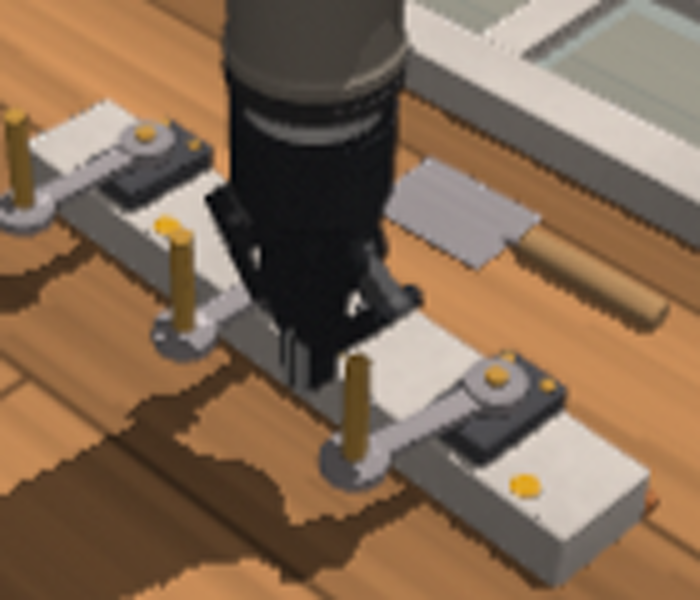

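The side crop shows the right pin at (358,400), swung away from its dot at (525,487). The fingers stand on its +y side. I'll push it toward the dot.

>>> send_rows(series=[[[-0.002,0,0],[0,0,0]],[[-0.002,0,0],[0,0,0]],[[-0.001,0,0],[0,0,0]],[[-0.001,0,0],[0,0,0]],[[-0.001,0,0],[0,0,0]],[[-0.001,0,0],[0,0,0]],[[-0.001,0,0],[0,0,0]],[[-0.001,0,0],[0,0,0]],[[0,0,0],[0,0,0]]])

```text
clock: 31.58
tcp_pos: [0.5003, -0.0325, 0.0608]
orientation: [-2.276, -2.166, 0.0]
contact_force: [-1.4, 0.5, -0.7]
grip_width: -0.0001
```

>>> send_rows(series=[[[-0.0015,0,0],[0,0,0]],[[-0.0015,0,0],[0,0,0]],[[-0.0015,0,0],[0,0,0]],[[-0.0015,0,0],[0,0,0]],[[-0.0015,0,0],[0,0,0]],[[-0.0015,0,0],[0,0,0]],[[-0.0015,0,0],[0,0,0]],[[-0.0015,0,0],[0,0,0]],[[-0.0015,0,0],[0,0,0]],[[-0.0015,0,0],[0,0,0]],[[0,0,0],[0,0,0]]])

```text
clock: 32.95
tcp_pos: [0.4997, -0.0476, 0.0608]
orientation: [2.276, 2.165, 0.0]
contact_force: [-0.4, 1.2, 0.3]
grip_width: 0.0002
```

>>> send_rows(series=[[[-0.001,0,0],[0,0,0]],[[-0.001,0,0],[0,0,0]],[[-0.001,0,0],[0,0,0]],[[-0.001,0,0],[0,0,0]],[[-0.001,0,0],[0,0,0]],[[0,0,0],[0,0,0]]])

```text
clock: 33.7
tcp_pos: [0.4994, -0.0525, 0.0608]
orientation: [2.276, 2.166, 0.0]
contact_force: [-1.0, 1.4, -0.1]
grip_width: -0.0002
```

>>> send_rows(series=[[[-0.001,0,0],[0,0,0]],[[-0.001,0,0],[0,0,0]],[[-0.001,0,0],[0,0,0]],[[-0.001,0,0],[0,0,0]],[[-0.001,0,0],[0,0,0]],[[0,0,0],[0,0,0]]])

```text
clock: 34.45
tcp_pos: [0.4992, -0.0575, 0.0608]
orientation: [2.276, 2.166, 0.0]
contact_force: [-0.2, 1.6, 0.2]
grip_width: -0.0001
```

>>> send_rows(series=[[[-0.0008,0,0],[0,0,0]],[[-0.0007,0,0],[0,0,0]],[[0,0,0],[0,0,0]]])

```text
clock: 34.83
tcp_pos: [0.4991, -0.0589, 0.0608]
orientation: [2.276, 2.166, 0.0]
contact_force: [0.0, 0.6, -0.3]
grip_width: 0.0
```

>>> send_rows(series=[[[-0.0007,0,0],[0,0,0]],[[0,0,0],[0,0,0]]])

```text
clock: 35.08
tcp_pos: [0.4991, -0.0596, 0.0608]
orientation: [2.275, 2.166, 0.0]
contact_force: [1.3, 1.9, 0.4]
grip_width: 0.0001
```

>>> send_rows(series=[[[-0.0007,0,0],[0,0,0]],[[0,0,0],[0,0,0]]])

```text
clock: 35.33
tcp_pos: [0.4991, -0.0603, 0.0608]
orientation: [2.276, 2.166, 0.0]
contact_force: [1.5, 1.0, -0.2]
grip_width: -0.0
```

>>> send_rows(series=[[[-0.0007,0,0],[0,0,0]],[[0,0,0],[0,0,0]]])

```text
clock: 35.58
tcp_pos: [0.4991, -0.0609, 0.0608]
orientation: [2.275, 2.166, 0.0]
contact_force: [1.3, 2.0, 0.4]
grip_width: 0.0002
```

>>> send_rows(series=[[[-0.0006,0,0],[0,0,0]],[[0,0,0],[0,0,0]]])

```text
clock: 35.83
tcp_pos: [0.4991, -0.0614, 0.0608]
orientation: [2.275, 2.166, 0.001]
contact_force: [1.2, 2.9, -0.1]
grip_width: -0.0
```

>>> send_rows(series=[[[-0.0005,0,0],[0,0,0]],[[0,0,0],[0,0,0]]])

```text
clock: 36.08
tcp_pos: [0.4991, -0.0617, 0.0608]
orientation: [2.275, 2.166, 0.001]
contact_force: [2.1, 4.4, -1.0]
grip_width: 0.0001
```

>>> send_rows(series=[[[-0.0005,0,0],[0,0,0]],[[0,0,0],[0,0,0]]])

```text
clock: 36.33
tcp_pos: [0.4991, -0.0621, 0.0608]
orientation: [2.275, 2.166, 0.001]
contact_force: [1.7, 4.1, -0.6]
grip_width: 0.0004
```

The worn arm is now at its dot-side stop (4.4 N). I'll retreat, lift, open and travel to above the small collar.

>>> send_rows(series=[[[0.008,0,0],[0,0,0]],[[0,0,-0.03],[0,0,0]],[[0,0,-0.03],[0,0,0]]])

```text
clock: 36.7
tcp_pos: [0.498, -0.0551, 0.121]
orientation: [-2.276, -2.164, 0.004]
contact_force: [1.3, -0.4, -0.7]
grip_width: 0.0003
```

>>> send_rows(series=[[[-0.04,-0.007,0],[0,0,0]],[[-0.04,-0.007,0],[0,0,0]],[[-0.04,-0.007,0],[0,0,0]],[[-0.04,-0.007,0],[0,0,0]],[[-0.04,-0.007,0],[0,0,0]],[[-0.04,-0.007,0],[0,0,0]],[[-0.04,-0.007,0],[0,0,0]],[[0,0,0],[0,0,0]],[[0,0,0],[0,0,0]]], fingers=0)

```text
clock: 37.83
tcp_pos: [0.4359, -0.3311, 0.1204]
orientation: [-2.275, -2.164, 0.001]
contact_force: [0.9, 0.2, -1.4]
grip_width: 0.0854
```

```bash
python3 -c "
from h import *
f=snap('side','l');g=snap('top','l');st();print(go([.438,-.337,-.027]))
print(proj(f,[.5,-.0818,.133]),proj(g,[.5,-.0818,.133]),proj(g,[.5,-.0818,.068]))
c=lambda f,y,x,n:cv2.resize(f['frame'][y:y+n,x:x+n,::-1],(400,400),interpolation=cv2.INTER_CUBIC)
cv2.imwrite('pics/l1.png',np.hstack([c(f,170,240,160),c(g,160,280,80)]))"
```

```text
37.92 [ 0.4367 -0.3303  0.1205] toolx az 87.27 z [-0.001  0.001 -1.   ] F [-0.34  0.92  0.28] w 0.0854
[-0.0067  0.0018  0.1475]
[278.60232237 207.61572323] [315.55604898 202.49360932] [311.82307933 203.58785009]
```

View pics/l1.png

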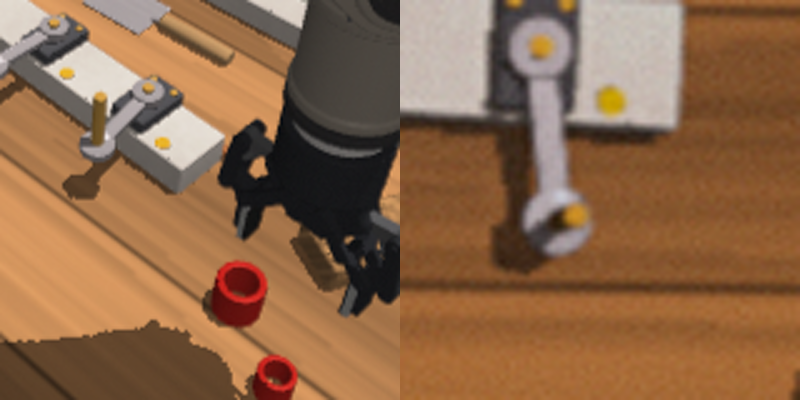

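The top crop shows the right pin at (576,215), swung over to its dot side at (611,100). The pin's world position is about (0.500, -0.081). The small collar is at crop (275,378) in the side view. Descending on it.

>>> send_rows(series=[[[-0.0067,0.0018,0.025],[0,0,0]],[[0,0,0.03],[0,0,0]],[[0,0,0.03],[0,0,0]],[[0,0,0.03],[0,0,0]],[[0,0,0.02],[0,0,0]],[[0,0,0],[0,0,0]]])

```text
clock: 38.67
tcp_pos: [0.4373, -0.3366, -0.0155]
orientation: [-2.271, -2.166, 0.001]
contact_force: [0.8, 0.4, -0.3]
grip_width: 0.0855
```

```bash
python3 -c "
from h import *
f=snap('side','m');g=snap('top','m');st();print(go([.438,-.337,-.027]))
c=lambda f,y,x,n:cv2.resize(f['frame'][y:y+n,x:x+n,::-1],(400,400),interpolation=cv2.INTER_CUBIC)
cv2.imwrite('pics/m1.png',np.hstack([c(f,260,300,100),c(g,180,340,100)]))"
```

```text
38.77 [ 0.4385 -0.3381 -0.0137] toolx az 87.24 z [ 0.  0. -1.] F [-0.24 -0.56 -0.28] w 0.0853
[ 0.001  -0.0005  0.0133]
```

View pics/m1.png

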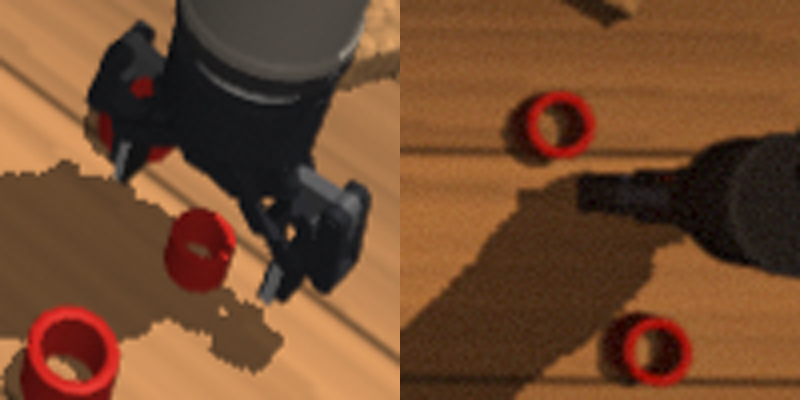

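The side crop shows the collar at (200,250), midway between the fingertips at (122,165) and (272,285). I'll go down and close.

>>> send_rows(series=[[[0.001,0,0.007],[0,0,0]],[[0,0,0.006],[0,0,0]],[[0,0,0],[0,0,0]]])

```text
clock: 39.15
tcp_pos: [0.4378, -0.3373, -0.0275]
orientation: [-2.275, -2.166, 0.0]
contact_force: [0.5, -0.5, -0.7]
grip_width: 0.0854
```

>>> send_rows(series=[[[0,0,0],[0,0,0]],[[0,0,0],[0,0,0]],[[0,0,0],[0,0,0]],[[0,0,0],[0,0,0]],[[0,0,0],[0,0,0]]], fingers=255, grip_force=25)

```text
clock: 39.78
tcp_pos: [0.4381, -0.3377, -0.0269]
orientation: [2.276, 2.165, 0.0]
contact_force: [-0.9, 1.5, 5.4]
grip_width: 0.034
```

The grip reads 0.034 m, which matches the collar. Lift and carry it over the pin.

>>> send_rows(series=[[[0,0,-0.02],[0,0,0]],[[0,0,-0.04],[0,0,0]],[[0,0,-0.045],[0,0,0]],[[0,0,-0.045],[0,0,0]],[[0.037,0.006,0],[0,0,0]],[[0.037,0.007,0],[0,0,0]],[[0.037,0.007,0],[0,0,0]],[[0.037,0.007,0],[0,0,0]],[[0.037,0.007,0],[0,0,0]],[[0.037,0.007,0],[0,0,0]],[[0.033,0.007,0],[0,0,0]],[[0,0,0],[0,0,0]],[[0,0,0],[0,0,0]]])

```text
clock: 41.4
tcp_pos: [0.4981, -0.0859, 0.1226]
orientation: [-2.276, -2.166, 0.001]
contact_force: [1.2, -0.2, -1.2]
grip_width: 0.0334
```

```bash
python3 -c "
from h import *
f=snap('side','n');g=snap('top','n');st();print(go([.4998,-.082,.11]))
print((proj(f,[.5,-.082,.133])-[230,150])*5,(proj(f,[.5,-.082,.068])-[230,150])*5)
c=lambda f,y,x,n:cv2.resize(f['frame'][y:y+n,x:x+n,::-1],(400,400),interpolation=cv2.INTER_CUBIC)
cv2.imwrite('pics/n1.png',np.hstack([c(f,150,230,80),c(g,160,250,80)]))"
```

```text
41.5 [ 0.4981 -0.0866  0.1227] toolx az 87.06 z [-0. -0. -1.] F [-0.22  0.07 -0.  ] w 0.0338
[0.0047 0.0015 0.0127]
[243.33220614 288.28857232] [237.65408935 382.17758986]
```

View pics/n1.png

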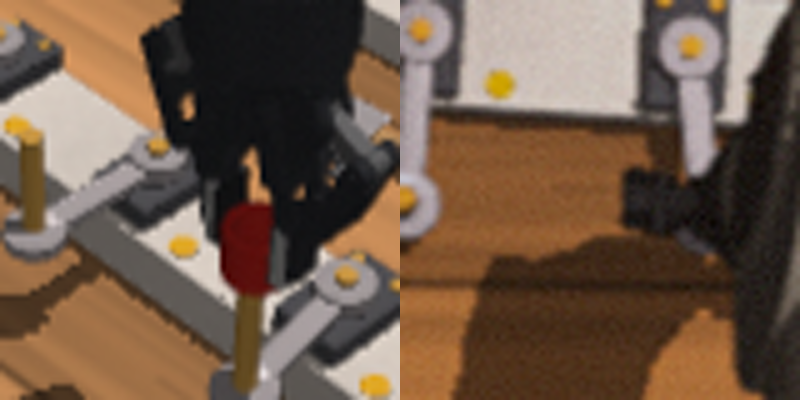

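```bash
python3 -c "
from h import *
f=pickle.load(open('n_side.pkl','rb'))
for z in (.15,.165,.18): print((proj(f,[.4981,-.0866,z])-[230,150])*5)
im=f['frame'];hsv=cv2.cvtColor(im,cv2.COLOR_RGB2HSV)
m=((hsv[...,0]<6)|(hsv[...,0]>174))&(hsv[...,1]>180)&(hsv[...,2]>40)
for v in range(188,212):
  u=np.where(m[v,260:300])[0]+260
  if len(u):print(v,u.min(),u.max(),end=' | ')
print()
for v in range(206,228,2):
  print(v,im[v,274:286].astype(int).tolist() if v in(214,220) else '')
"
```

```text
[249.68003716 269.15924342]
[251.16036461 245.63735997]
[252.67402762 221.58578614]
191 277 283 | 192 275 283 | 193 275 284 | 194 275 284 | 195 274 283 | 196 274 283 | 197 274 283 | 198 274 283 | 199 274 283 | 200 274 283 | 201 274 282 | 202 274 282 | 203 274 282 | 204 275 282 | 205 275 282 | 206 276 282 | 207 277 283 | 208 278 282 | 
206 
208 
210 
212 
214 [[95, 90, 86], [96, 91, 86], [94, 88, 82], [84, 65, 37], [93, 70, 32], [97, 74, 33], [98, 74, 33], [99, 77, 43], [140, 125, 106], [205, 194, 185], [82, 78, 74], [36, 36, 38]]
216 
218 
220 [[77, 64, 53], [94, 88, 82], [85, 75, 63], [88, 66, 29], [96, 72, 32], [97, 73, 33], [97, 72, 33], [100, 80, 54], [141, 130, 123], [162, 153, 153], [163, 155, 156], [168, 158, 158]]
222 
224 
226
```

In the side view the collar and the pin carry the same small camera bias (+0.7 and +0.8 px), so the target (0.4998,-0.082) holds. I'll shift to it and lower over the pin.

>>> send_rows(series=[[[0.0045,0.0015,0],[0,0,0]],[[0,0,0.005],[0,0,0]],[[0,0,0.005],[0,0,0]],[[0,0,0.005],[0,0,0]],[[0,0,0.005],[0,0,0]],[[0,0,0.005],[0,0,0]],[[0,0,0],[0,0,0]]])

```text
clock: 42.38
tcp_pos: [0.4999, -0.0808, 0.0973]
orientation: [-2.275, -2.165, 0.001]
contact_force: [-0.0, -0.3, -0.6]
grip_width: 0.0341
```

```bash
python3 -c "
from h import *
f=snap('side','o');st();print(go([.4998,-.082,.046]))
c=lambda f,y,x,n:cv2.resize(f['frame'][y:y+n,x:x+n,::-1],(500,500),interpolation=cv2.INTER_CUBIC)
cv2.imwrite('pics/o1.png',c(f,170,240,80))"
```

```text
42.42 [ 0.5001 -0.0808  0.0976] toolx az 87.17 z [-0. -0. -1.] F [0.26 0.44 0.76] w 0.0336
[-0.0012 -0.0002  0.0516]
```

View pics/o1.png

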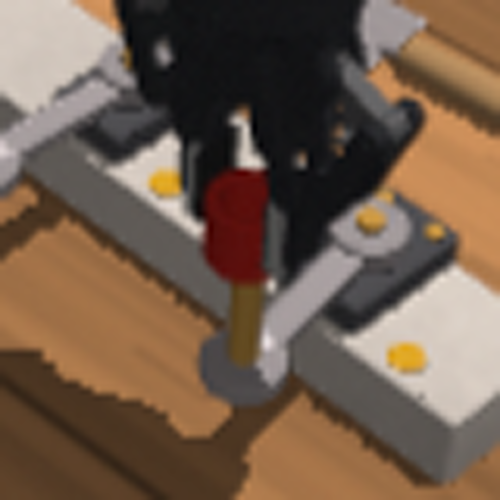

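The collar's lower edge has passed the pin's top with no lateral force. I'll keep lowering.

>>> send_rows(series=[[[-0.001,0,0.004],[0,0,0]],[[0,0,0.007],[0,0,0]],[[0,0,0.007],[0,0,0]],[[0,0,0.007],[0,0,0]],[[0,0,0.007],[0,0,0]],[[0,0,0.007],[0,0,0]],[[0,0,0.006],[0,0,0]],[[0,0,0.004],[0,0,0]],[[0,0,0],[0,0,0]]])

```text
clock: 43.55
tcp_pos: [0.5, -0.0818, 0.0485]
orientation: [-2.275, -2.166, 0.001]
contact_force: [-0.5, 0.4, -0.5]
grip_width: 0.0342
```

>>> send_rows(series=[[[0,0,0.002],[0,0,0]],[[0,0,0.001],[0,0,0]],[[0,0,0],[0,0,0]]])

```text
clock: 43.92
tcp_pos: [0.5002, -0.0818, 0.0458]
orientation: [-2.276, -2.166, -0.0]
contact_force: [-0.3, -0.3, -0.1]
grip_width: 0.0334
```

>>> send_rows(series=[[[0,0,0.001],[0,0,0]],[[0,0,0.001],[0,0,0]],[[0,0,0],[0,0,0]]])

```text
clock: 44.3
tcp_pos: [0.5001, -0.0818, 0.0437]
orientation: [-2.276, -2.166, 0.0]
contact_force: [-0.1, 0.1, -0.5]
grip_width: 0.0334
```

>>> send_rows(series=[[[0,0,0.001],[0,0,0]],[[0,0,0],[0,0,0]]])

```text
clock: 44.55
tcp_pos: [0.5001, -0.0818, 0.0427]
orientation: [-2.276, -2.166, 0.0]
contact_force: [-0.5, 0.3, 0.0]
grip_width: 0.0339
```

>>> send_rows(series=[[[0,0,0.001],[0,0,0]],[[0,0,0],[0,0,0]]])

```text
clock: 44.8
tcp_pos: [0.5001, -0.0818, 0.0417]
orientation: [-2.275, -2.166, 0.0]
contact_force: [-0.6, 0.4, -0.6]
grip_width: 0.0339
```

>>> send_rows(series=[[[0,0,0.0006],[0,0,0]],[[0,0,0],[0,0,0]]])

```text
clock: 45.05
tcp_pos: [0.5002, -0.0818, 0.0412]
orientation: [-2.276, -2.166, -0.0]
contact_force: [-0.5, 0.2, -0.2]
grip_width: 0.0338
```

>>> send_rows(series=[[[0,0,0.0005],[0,0,0]],[[0,0,0],[0,0,0]]])

```text
clock: 45.3
tcp_pos: [0.5002, -0.0818, 0.041]
orientation: [-2.275, -2.166, -0.0]
contact_force: [-2.0, -0.2, 5.2]
grip_width: 0.0336
```

Contact with the disc reads 5.2 N. I'll open now, wait, then lift straight up.

>>> send_rows(series=[[[0,0,0],[0,0,0]],[[0,0,0],[0,0,0]],[[0,0,0],[0,0,0]],[[0,0,0],[0,0,0]],[[0,0,0],[0,0,0]]], fingers=0)

```text
clock: 45.92
tcp_pos: [0.5002, -0.0818, 0.0407]
orientation: [-2.276, -2.166, 0.0]
contact_force: [-1.1, -0.0, -0.4]
grip_width: 0.0852
```

>>> send_rows(series=[[[0,0,-0.02],[0,0,0]],[[0,0,-0.03],[0,0,0]],[[0,0,-0.04],[0,0,0]],[[0,0,-0.04],[0,0,0]],[[0,-0.04,-0.02],[0,0,0]],[[0.04,-0.03,0],[0,0,0]],[[0.04,0,0],[0,0,0]],[[0.04,0,0],[0,0,0]],[[0.04,0,0],[0,0,0]],[[0.04,0,0],[0,0,0]],[[0,0,0],[0,0,0]],[[0,0,0],[0,0,0]]])

```text
clock: 47.42
tcp_pos: [0.44, 0.1207, 0.1905]
orientation: [2.276, 2.166, -0.001]
contact_force: [0.2, 0.0, 0.2]
grip_width: 0.0856
```

```bash
python3 -c "
from h import *
f=snap('side','p');g=snap('top','p');st()
c=lambda f,y,x,n:cv2.resize(f['frame'][y:y+n,x:x+n,::-1],(400,400),interpolation=cv2.INTER_CUBIC)
cv2.imwrite('pics/p1.png',np.hstack([c(f,170,240,80),c(g,160,280,80)]))
cv2.imwrite('pics/p2.png',np.hstack([cv2.resize(x['frame'][:,:,::-1],(400,300)) for x in (f,g)]))"
```

```text
47.52 [0.4401 0.1201 0.1906] toolx az 87.06 z [-0. -0. -1.] F [ 0.02  0.1  -0.17] w 0.0854
```

View pics/p1.png

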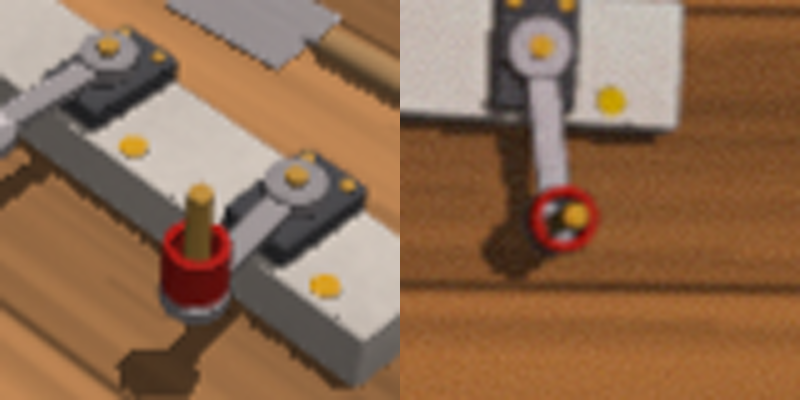

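View pics/p2.png

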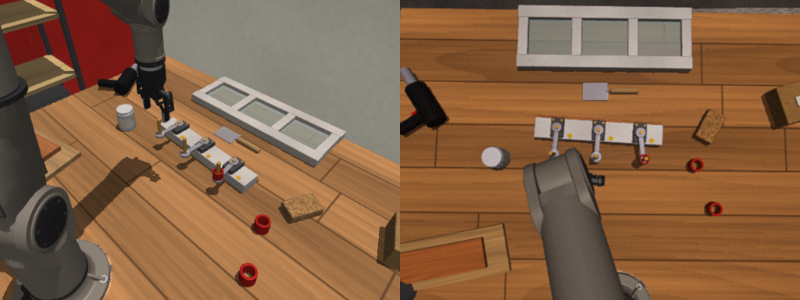

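```bash
python3 -c "
from h import *
for n in 'lp':
  for cam,(v0,v1,u0,u1) in (('top',(197,209,309,321)),('side',(204,214,273,286))):
    im=pickle.load(open(f'{n}_{cam}.pkl','rb'))['frame'][v0:v1,u0:u1].astype(float)
    w=np.clip(im[...,0]-im[...,2]-70,0,None)*(im[...,1]>0.6*im[...,0])
    V,U=np.mgrid[v0:v1,u0:u1];print(n,cam,(w*U).sum()/w.sum(),(w*V).sum()/w.sum(),w.sum())
"
```

```text
l top 316.38830667402095 202.39161610590182 1813.0
l side 279.7234285714286 208.31428571428572 875.0
p top 315.5812324929972 202.38375350140055 1428.0
p side 279.6801242236025 208.24844720496895 644.0
```

The pin top hasn't moved between before and after the placing (side view 279.72,208.31 against 279.68,208.25). The collar sits flat on the disc and the robot is clear. Handing in.

```bash
python3 -c "
from h import *
print(r.hand_in());st()"
```

```text
the job is handed in; nothing more can be done
None
the job is handed in; nothing more can be done
```

The job is done and handed in at about 47.5 s; the hand-in reported no verdict. The right-hand stay arm is the worn one. It is at its yellow-dot stop, and the smallest red collar sits flat on its disc, over the pin.

- **Finding the worn arm:** I pushed each pin away from its yellow dot. The left and middle arms stopped after about 2.5–3 mm at 4.5–5.5 N, so I took them as sound and did not rock them the other way. The right arm swung freely for about 15 mm.
- **Rocking it:** I pushed the right arm to its away stop (up to 5.5 N), then back about 30 mm to its yellow-dot stop (about 4.4 N).
- **Collar:** I lowered it until it met the disc at 5.2 N, then released it.
- **Last checks:**
  - The side view shows the collar flat on the disc around the pin.
  - The pin's top was in the same place before and after placing, within 0.1 px. The same check in the top view was unreliable because of the wood background.
  - The tin, putty knife, sanding block and two larger collars looked unmoved in the final pictures.
  - The robot was touching nothing.
- **Disagreement:** the fingertips were really 35 mm higher than the reported TCP. I found this in the side picture, confirmed it with a 13 N touch on the bench, and corrected for it. Before that, one pass at the left pin was too high and touched nothing.

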